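Compress a valve spring by four clicks and hold it

ROBOT

A 6-joint arm with a two-finger parallel gripper is mounted at the origin on the work surface. World frame = base frame: x ahead of the robot, y to its left, z up, the work surface at z = 0. Lengths are in mm, angles in rad, forces in N, time in s.
With the tool pointing down it reaches from about 250 to 850 mm from the base axis. Payload 12.5 kg.
Tool frame: the origin (TCP) lies at the centre of the arm's flange, where the gripper is bolted on; the fingertips stand 186 mm ahead of it and the grasp point (between the pads) lies 167 mm ahead of it; x points along the fingers, y is the direction in which the jaws open and shut, and the axes are right-handed (so a half turn about x gives the same grasp; the last joint's range is limited). The gripper opens to 93 mm and grips with 3 to 60 N. Pads are 15 mm wide; open, the fingers measure 128 mm over their backs; the gripper's body (75 mm by 188 mm) begins 65 mm behind the grasp point.
Start: joints at [-1.405, 0.351, 1.652, -0, 1.139, -0.085], TCP at [136.519, -532.774, 404.733] pointing down, gripper open.
Joint ranges: [-2.75, 2.75], [-0.79, 2.1], [0.01, 2.65], [-1.57, 4.71], [0.07, 3.14], [-2.87, 2.87]. Speed limits (rad/s): [2.22, 2.22, 2.79, 3.14, 3.14, 3.14].

INTERFACE

Orientations are given as a rotation vector (axis times angle).
In Python, from cell import read_state, imaging, arm gives the robot as it stands. The module is installed in compiled form; this text tells all that it offers.
- The arm moves only by the tool servo_tool, never from a script. Its argument "targets" is a list of rows, each a list of 7 numbers: the closure in counts, from 0 (fully open) to 255 (shut), then the shift along the tool's x, y, z in cm, then the turn, a rotation vector about the tool's x, y, z in rad. A call has 1 to 20 rows; each row is the pose to reach, as a shift and turn from the pose commanded when the call began, along the tool's axes at that moment; what a row does not reach only later rows make up. A row lasts 1/12 s, in which the tool goes at most 41.7 mm and 7.16 degrees, less where a joint would pass 70% of its speed; a pose out of reach is approached as far as the arm can. A call with a gripper value outside its range is refused whole. The fingers move at their own pace and stop on an object; "squeeze" is the grip in N (left out, the last holds). Time passes only in rows, so rows that repeat a pose let the fingers close. It gives the time, the measured TCP pose, the force and the opening at its end, in the units of the state.
- read_state(): the state, without advancing time (a new reading comes with each control period).
- imaging.capture(name): name is "scene" or "top" or "wrist"; returns the picture (400x640x3 uint8, red, green, blue); there is no depth.
- imaging.calibration(name): a dict with "K" (3x3 intrinsics, pixels), "extrinsics" (4x4, takes a point from world to camera coordinates). Camera axes: x right, y down, z forward; pixel columns grow to the right and rows downward; lengths in mm; the calibration is good to about 2 mm. A picture is of the moment at which its call begins: read the wrist's pose just before it. calibration takes no time and is no camera call; for the wrist camera it gives the pose at the moment of the call.
- arm.hand_in(): hands the job in, once; it reports no verdict.
The state is a dict: "t": time; "qpos": joint angles; "joint_vel": joint speeds; "tau": joint torques, N m; "tcp_pos": TCP position; "eef_rot": TCP orientation; "wrist_force": force on the tool from outside, world axes, zero at the start; "wrist_torque": the same for the moment, N m; "gripper_width": finger opening in mm.
Only numpy, scipy, OpenCV 4.12 (cv2) and the standard library are available. Lean on these libraries where they do the work, as an engineer would, in place of code of your own. Each camera call takes 0.05 s, during which the arm holds its last target.

TASK

Set the loose spring retainer, narrow collar down, squarely and centred on the bare valve spring of the cylinder head and let go of it. Then bring the spring compressor's lever down gently, without slamming it, so that its foot presses the retainer down: feel the ratchet and stop when the pawl has dropped home at the fourth click, never reaching the fifth. Finish there, the program ending while the gripper still grips or presses the lever firmly, so that a mate can put in the collets, and leave the other loose things where they lie.

Things in the scene. Friction and masses are not known exactly. Their poses are not given: they have to be found in the camera images.
- compressor: Fixed grey baseplate (130 x 325 x 12) with a finned aluminium cylinder head, a pivot fork and a pawl upright. Origin on the bench below the axis of the bare spring; z up, +y towards the lever's pivot (axis along x at y 65, z 109). Head top at z 38. A second valve, already fitted, stands at y -40, top z 78. Fork top z 127 (y 47 to 83); pawl upright top z 147 (y 157 to 187).
- spring_top (a point): Centre of the top coil of the bare valve spring: a ring 30 across, 23 inside, at compressor x 0, y 0, z 82 when free; goes down as the spring is pressed (2 N per mm, up to 27). The valve stem, 7 across, stands inside, its tip 5 below the free top. Free all round and above while the lever is up.
- retainer: Loose steel spring retainer, 40 g: a flange 32 across and 5 thick, below it a collar 18 across and 5 high that drops inside the spring's top coil, and a bore 12 through both. It stands on its collar, flange 5 to 10 above the bench. Origin: centre of the collar's underside, z up. Seated, the origin is 5 below spring_top.
- lever: The compressor's lever, 0.33 kg: bar 12 wide, 17 high, with a black round rubber grip 24 across, 130 to 225 from the pivot. Origin on the pivot; when level the bar runs along its -y; x is the pivot axis. Behind the pivot it carries the ratchet segment. It starts leaning back past upright; a stiff pivot (3 N at the grip) keeps it wherever it is left. Gripped, it turns badly between the fingers.
- lever_angle (a joint): Lever angle about the compressor's +x: 0 level, -1.57 upright, -1.88 fully back, grows as the grip goes down; 0.070 per click. The first click comes at -0.14 to -0.07 depending on the pawl block's height; the foot meets the seated retainer at about -0.12. The push at the grip climbs to 8 to 12 N before the first click, 14 to 22 N before the fourth, and drops by 8 to 16 N within 0.015 at each.
- lever_grip (a point): Point on the axis of the rubber grip, 180 from the pivot and 45 from the grip's free end. It moves 12.6 per click. Room for fingers on both sides (along the compressor's x).
- foot: Steel cage foot on a pin along x through the lever 65 from the pivot, swivels freely by 40 degrees either way; a ring 26 across at its lower end, 30 below the pin, presses the retainer's flange. Origin on the pin, z up along the foot. While the lever is up it is at least 40 (compressor y) behind the spring's axis.
- pawl_block: Dark steel block with a spring pawl and black pull knob, behind the pivot, clamped 2.5 higher or lower from the middle (z 106.5 to 111.5 of the compressor). Origin at the pawl's nose (round, radius 1.5); z up, the nose points to -y at the ratchet segment. The pawl lets the lever go down only, dropping behind one tooth at each click, and stops it from coming back up.
- tooth4 (a point): Tip of the fourth ratchet tooth, counted in the order they pass the pawl; teeth are 5.3 apart, 3 deep, and rise past the pawl as the lever goes down. The fourth click is this tip passing above the pawl_block's origin; the pawl has dropped home when it is 1.5 above.
- tooth5 (a point): Tip of the fifth and last tooth, likewise. The fifth click is this tip passing above the pawl_block's origin.
- thrust_washer: Loose flat steel washer 38 across, 20 hole, 4 thick, lying on the bench. Origin under its centre. Not needed.
- socket: Loose steel socket 26 across, 38 high, standing, open end up. Not needed.
- big_nut: Loose dark hexagon nut, 27 across flats, 14 high. Not needed.
- valve: Loose engine valve standing on its head (32 across), stem up, 85 high. Not needed.
- spark_plug: Loose spark plug lying on the bench, 66 long. Not needed.
- wrench: Loose spanner 200 long lying on the bench. Not needed.
Not all that is in view belongs to the job. What is shaped like the retainer but orange or turquoise is not meant.

How it is judged:
By the outcome, as a careful person would: the job done as asked, in the order asked, and still so for the second after the job is handed in, while the arm keeps its last pose, push and grip.
It also fails if it takes over 72 s, if anything falls off the work surface, if the arm or the gripper's body presses on something with over 40 N, if the wrist force passes 120 N, or if a joint passes its speed limit or range.

## Working session

There is one attempt and no reset: what is moved stays moved. The work goes in short steps, Python scripts to look and compute and a tool call to move; the robot and the scene stay as the last step left them, time stands still between calls to the robot, and variables do not carry over. Pictures are saved under pics/ and viewed, and the job is handed in when it is done.

Besides the shell and the picture viewer there is one more tool, called as name(argument=value, ...), one argument or row to a line, values as JSON. servo_tool: Moves the arm, as the interface text tells. Its arguments: {"type":"object","properties":{"targets":{"type":"array"},"squeeze":{"type":"number"}},"required":["targets"]}

```bash
mkdir -p pics; cat > h.py <<'E'
import numpy as np, cv2
from scipy.spatial.transform import Rotation as R
from cell import read_state, imaging, arm
def snap(name,fn):
    c=imaging.calibration(name); im=imaging.capture(name)
    cv2.imwrite('pics/'+fn,im[:,:,::-1]); return im,c
def proj(c,p):
    E=np.array(c['extrinsics']);q=E[:3,:3]@np.asarray(p,float)+E[:3,3];k=np.array(c['K'])@q;return k[:2]/k[2]
def ray(c,uv):
    E=np.array(c['extrinsics']);d=np.linalg.inv(c['K'])@np.array([uv[0],uv[1],1.]);Rm=E[:3,:3];return -Rm.T@E[:3,3],Rm.T@d
def onz(c,uv,z):
    o,d=ray(c,uv);return o+d*(z-o[2])/d[2]
E
python3 - <<'E'
from h import *
import pickle
d={}
for n in ['scene','top','wrist']:
    im,c=snap(n,n+'0.png'); d[n]=(im,c); print(n,np.round(c['K'],1).tolist(),np.round(c['extrinsics'],3).tolist())
pickle.dump(d,open('d0.pkl','wb'))
s=read_state();print(s)
E
```

```text
scene [[439.0, 0.0, 317.5], [0.0, 439.0, 200.6], [0.0, 0.0, 1.0]] [[0.677, 0.736, -0.015, -339.456], [0.618, -0.58, -0.531, -315.782], [-0.399, 0.35, -0.848, 1296.696], [0.0, 0.0, 0.0, 1.0]]
top [[520.6, 0.0, 327.4], [0.0, 520.6, 205.1], [0.0, 0.0, 1.0]] [[0.009, -1.0, 0.002, -70.888], [-0.994, -0.009, -0.109, 594.85], [0.109, -0.002, -0.994, 1343.51], [0.0, 0.0, 0.0, 1.0]]
wrist [[289.5, 0.0, 317.3], [0.0, 289.5, 203.7], [0.0, 0.0, 1.0]] [[0.247, -0.969, -0.0, -549.711], [-0.934, -0.238, 0.266, -31.536], [-0.258, -0.066, -0.964, 390.373], [0.0, 0.0, 0.0, 1.0]]
{'t': 0.15, 'qpos': array([-1.40462904e+00,  3.51102883e-01,  1.65223844e+00, -2.02656605e-05,
        1.13914046e+00, -8.45899146e-02]), 'joint_vel': array([ 8.74030027e-04, -3.36571173e-03, -1.27117393e-03,  7.27235913e-04,
        9.88780710e-04,  4.18966178e-05]), 'tau': array([ 1.34939460e-04, -4.97463298e+01, -2.85343033e+01,  6.98714191e-02,
        2.45671661e-02, -4.90063303e-05]), 'tcp_pos': array([ 136.4885037 , -532.69794507,  404.34497599]), 'eef_rot': array([ 2.08827467,  0.26415601, -2.08838969]), 'wrist_force': array([ 0.32740991, -0.02541787,  0.34059581]), 'wrist_torque': array([-0.02544756, -0.01800817,  0.03881206]), 'gripper_width': 92.66519735804188}
```

View pics/scene0.png

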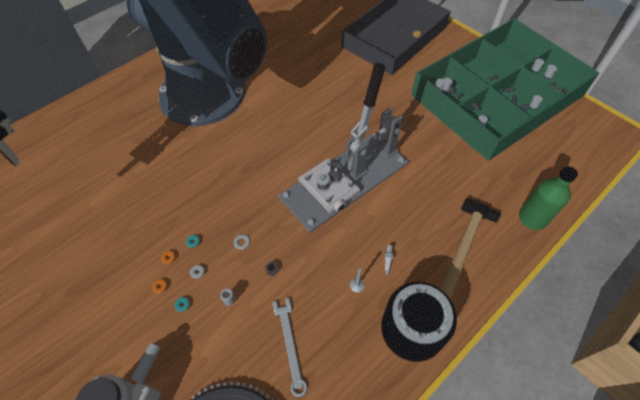

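View pics/top0.png

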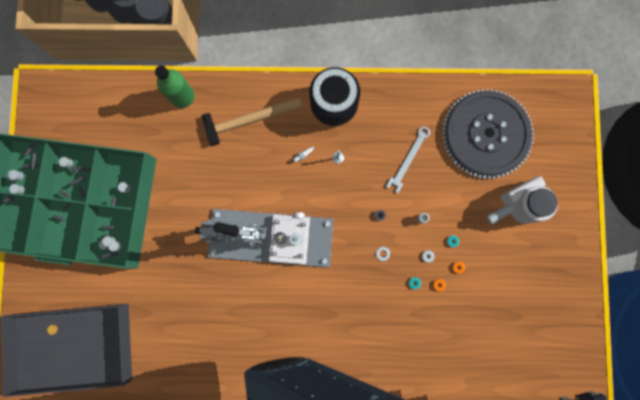

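View pics/wrist0.png

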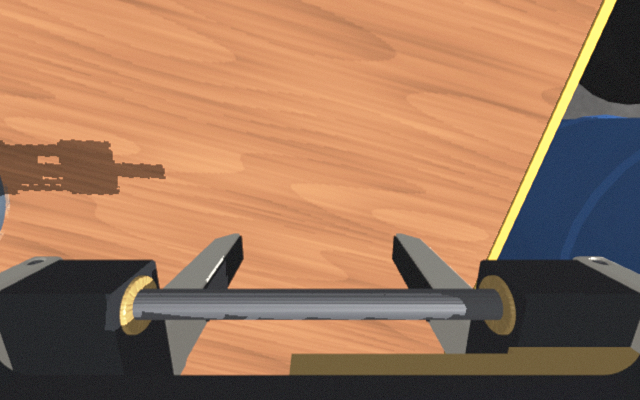

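```bash
python3 - <<'E'
from h import *
import pickle
d=pickle.load(open('d0.pkl','rb'))
im,c=d['top']
a=cv2.resize(im[195:280,190:340],None,fx=5,fy=5,interpolation=cv2.INTER_CUBIC)[:,:,::-1]
cv2.imwrite('pics/c1.png',a)
a=cv2.resize(im[200:300,360:480],None,fx=6,fy=6,interpolation=cv2.INTER_CUBIC)[:,:,::-1]
cv2.imwrite('pics/c2.png',a)
im2,c2=d['scene']
a=cv2.resize(im2[60:230,270:420],None,fx=3.5,fy=3.5,interpolation=cv2.INTER_CUBIC)[:,:,::-1]
cv2.imwrite('pics/c3.png',a)
print('ret top',onz(c,(428,257),10),'ret scene',onz(c2,(197,271),10))
E
```

```text
ret top [ 461.52736594 -334.39283709   10.        ] ret scene [ 462.94734083 -332.885639     10.        ]
```

View pics/c1.png

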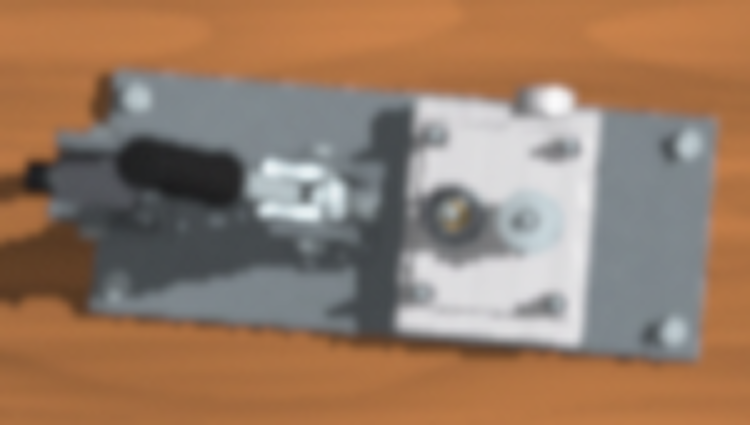

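View pics/c2.png

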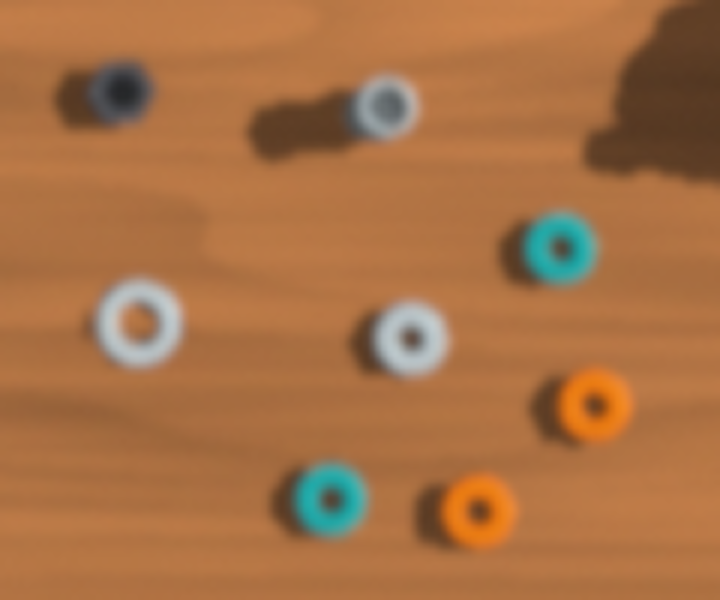

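View pics/c3.png

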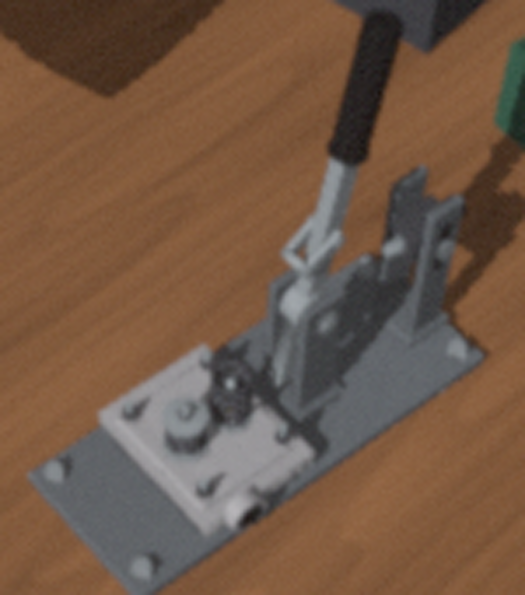

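```bash
python3 - <<'E'
from h import *
import pickle
d=pickle.load(open('d0.pkl','rb'))
s=read_state();Rt=R.from_rotvec(s['eef_rot']).as_matrix();print('tool axes cols',np.round(Rt,3))
E=np.array(d['wrist'][1]['extrinsics']);p=-E[:3,:3].T@E[:3,3]
print('cam in tool',Rt.T@(p-s['tcp_pos']));print('cam axes in tool',np.round(Rt.T@E[:3,:3].T,3))
im,c=d['top']
cr=[onz(c,(190+u/5,195+v/5),12) for u,v in [(113,72),(718,118),(700,358),(90,310)]]
print(np.round(cr,1))
cr=np.array(cr)
print('mid',cr.mean(0),[np.linalg.norm(cr[i]-cr[(i+1)%4]) for i in range(4)])
print('spring top',onz(c,(280.4,238),82)); print('fitted',onz(c,(190+524/5,195+220/5),78))
im2,c2=d['scene']
print('spring sc',onz(c2,(270+232/3.5,60+385/3.5),80),'fitted',onz(c2,(270+187/3.5,60+412/3.5),78))
for a,b in [((190+125/5,195+155/5),(270+382/3.5,60+18/3.5)),((190+240/5,195+180/5),(270+350/3.5,60+158/3.5))]:
    o1,d1=ray(c,a);o2,d2=ray(c2,b)
    t=np.linalg.lstsq(np.c_[d1,-d2],o2-o1,rcond=None)[0];print('grip end',o1+d1*t[0],o2+d2*t[1])
E
```

```text
tool axes cols [[-0.     0.248 -0.969]
 [ 0.001 -0.969 -0.248]
 [-1.    -0.001 -0.   ]]
cam in tool [ 1.98219989e+01  6.00195707e-03 -7.29285342e+01]
cam axes in tool [[-0.001 -0.266  0.964]
 [ 1.    -0.001  0.   ]
 [ 0.001  0.964  0.266]]
[[583.5 241.8  12. ]
 [561.6 -82.6  12. ]
 [434.  -74.   12. ]
 [456.5 249.8  12. ]]
mid [508.89476434  83.74889294  12.        ] [np.float64(325.09654509607844), np.float64(127.91295741679927), np.float64(324.5972590758921), np.float64(127.23672600500493)]
spring top [505.3490077   52.57830748  82.        ]
fitted [503.31125536  16.3603577   78.        ]
spring sc [511.27471851  53.00095357  80.        ] fitted [505.66009598  16.42113987  78.        ]
grip end [517.42644128 165.08705847 333.09647698] [513.5186575  160.73521104 331.90104544]
grip end [513.06634528 133.71919322 238.32904906] [519.04028765 140.44312539 239.81760703]
```

```bash
cat >> h.py <<'E'
TH=-0.0675
def comp_axes(th=TH):
    return np.array([np.cos(th),np.sin(th),0]),np.array([-np.sin(th),np.cos(th),0])
def toolR(tilt_deg,th=TH):
    # positive tilt: hand on -yc side, pointing +yc and down; jaws along xc
    xc,yc=comp_axes(th);z=np.array([0,0,1.]);a=np.radians(tilt_deg)
    tx=np.sin(a)*yc-np.cos(a)*z; tz=-np.cos(a)*yc-np.sin(a)*z
    return np.c_[tx,np.cross(tz,tx),tz]
def delta(grasp,Rt,ahead=167):
    s=read_state();R0=R.from_rotvec(s['eef_rot']).as_matrix()
    tcp=np.asarray(grasp,float)-ahead*Rt[:,0]
    d=R0.T@(tcp-s['tcp_pos'])/10; r=R.from_matrix(R0.T@Rt).as_rotvec()
    print('t',round(s['t'],2),'shift cm',np.round(d,3),'turn',np.round(r,4),'tcp',np.round(tcp,1))
def where(ahead=167):
    s=read_state();Rt=R.from_rotvec(s['eef_rot']).as_matrix()
    print('t %.2f'%s['t'],'tcp',np.round(s['tcp_pos'],1),'grasp',np.round(s['tcp_pos']+ahead*Rt[:,0],1),'F',np.round(s['wrist_force'],1),'T',np.round(s['wrist_torque'],2),'w %.1f'%s['gripper_width'],'q',np.round(s['qpos'],2))
    return s
E
python3 - <<'E'
from h import *
delta([462,-333,110],toolR(20))
import pickle
d=pickle.load(open('d0.pkl','rb'));c=d['top'][1]
xc,yc=comp_axes()
for z in (140,160):
    p=onz(c,(190+345/5,195+195/5),z)-[506,53,0];print('foot front',p@xc,p@yc)
E
```

```text
t 0.15 shift cm [ 13.749  -5.831 -34.7  ] turn [-1.2392  0.3014 -0.2178] tcp [ 458.1 -390.   266.9]
foot front 2.8021799538680727 46.716856492690276
foot front 1.9274022121444625 44.06399269991903
```

servo_tool(
  targets=[
    [60,2,-1,-5,-0.2,0.05,-0.035],
    [60,4,-2,-10,-0.4,0.1,-0.07],
    [60,6,-3,-15,-0.6,0.15,-0.11],
    [60,8,-4,-20,-0.8,0.2,-0.145],
    [60,10,-5,-25,-1.0,0.25,-0.18],
    [60,12,-5.5,-30,-1.15,0.28,-0.2],
    [60,13.75,-5.83,-34.7,-1.239,0.301,-0.218],
    [60,13.75,-5.83,-34.7,-1.239,0.301,-0.218],
    [60,13.75,-5.83,-34.7,-1.239,0.301,-0.218],
    [60,13.75,-5.83,-34.7,-1.239,0.301,-0.218],
    [60,13.75,-5.83,-34.7,-1.239,0.301,-0.218],
    [60,13.75,-5.83,-34.7,-1.239,0.301,-0.218],
    [60,13.75,-5.83,-34.7,-1.239,0.301,-0.218],
    [60,13.75,-5.83,-34.7,-1.239,0.301,-0.218],
    [60,13.75,-5.83,-34.7,-1.239,0.301,-0.218],
    [60,13.75,-5.83,-34.7,-1.239,0.301,-0.218],
  ],
)

```text
t: 1.48
tcp_pos: [457.9, -390.4, 267.5]
eef_rot: [1.52, 1.419, -1.066]
wrist_force: [1.2, 0.1, 1.3]
gripper_width: 71.3
```

```bash
python3 - <<'E'
from h import *
import pickle
s=where()
im,c=snap('wrist','w1.png');pickle.dump((im,c,s),open('w1.pkl','wb'))
print(proj(c,[462,-333,10]))
E
```

```text
t 1.48 tcp [ 457.9 -390.4  267.5] grasp [ 461.8 -333.6  110.5] F [1.2 0.1 1.3] T [-0.2  -0.07 -0.03] w 71.3 q [-0.82  0.64  1.57  0.27  1.18 -0.89]
[318.36137041 246.54664768]
```

View pics/w1.png

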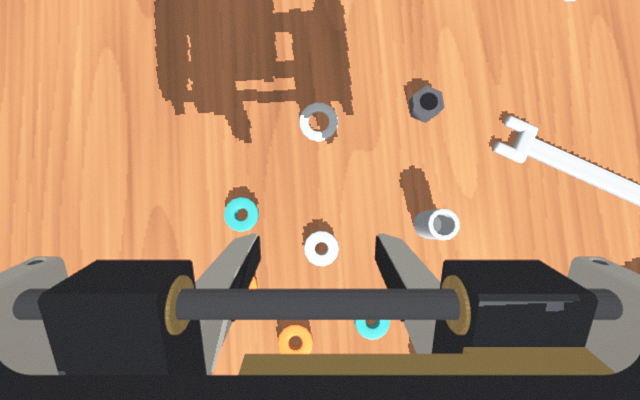

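```bash
cat >> h.py <<'E'
def blob(im,box,f):
    x0,y0,x1,y1=box;m=f(im[y0:y1,x0:x1].astype(int)).astype(np.uint8)
    cs,_=cv2.findContours(m,cv2.RETR_EXTERNAL,cv2.CHAIN_APPROX_NONE);k=max(cs,key=cv2.contourArea)
    h=cv2.convexHull(k);e=cv2.fitEllipse(h);return np.array(e[0])+[x0,y0],e[1],e[2]
grey=lambda a:(a.min(2)>150)&(a.max(2)-a.min(2)<40)
E
python3 - <<'E'
from h import *
import pickle
im,c,s=pickle.load(open('w1.pkl','rb'))
e=blob(im,(295,222,350,272),grey);print(e)
p=onz(c,e[0],10);print(p,p[:2])
# check size
print(np.linalg.norm(onz(c,e[0]+[e[1][1]/2,0],10)-p)*2)
e=blob(im,(295,100,350,145),lambda a:(a.max(2)-a.min(2)<45)&(a.min(2)>90));print('washer',e,onz(c,e[0],4))
E
```

```text
(array([320.85765839, 248.13441658]), (34.38970184326172, 34.9985466003418), 167.77719116210938)
[ 464.15117716 -334.57767191   10.        ] [ 464.15117716 -334.57767191]
31.638826610959597
washer (array([318.19689941, 121.38381577]), (38.50206756591797, 39.039794921875), 145.25807189941406) [ 470.17683937 -214.94407042    4.        ]
```

```bash
python3 - <<'E'
from h import *
delta([463.5,-334.3,30],toolR(20),183)
delta([463.5,-334.3,7.5],toolR(20),183)
E
```

```text
t 1.53 shift cm [5.945 0.18  2.821] turn [-0.0012  0.0014 -0.0003] tcp [ 459.3 -396.7  202. ]
t 1.53 shift cm [8.06  0.18  3.587] turn [-0.0012  0.0014 -0.0003] tcp [ 459.3 -396.7  179.5]
```

servo_tool(
  targets=[
    [100,1.5,0.05,0.7,0,0,0],
    [100,3,0.1,1.4,0,0,0],
    [100,4.5,0.15,2.1,0,0,0],
    [100,5.95,0.18,2.82,0,0,0],
    [100,6.6,0.18,3.05,0,0,0],
    [100,7.2,0.18,3.27,0,0,0],
    [100,7.6,0.18,3.42,0,0,0],
    [100,7.8,0.18,3.5,0,0,0],
    [100,7.8,0.18,3.5,0,0,0],
    [100,7.8,0.18,3.5,0,0,0],
  ],
)

```text
t: 2.37
tcp_pos: [459.7, -396.7, 182.5]
eef_rot: [1.519, 1.419, -1.065]
wrist_force: [-0.4, 0.3, -0.8]
gripper_width: 56.3
```

```bash
python3 - <<'E'
from h import *
s=where(186)
im,c=snap('wrist','w2.png')
cv2.imwrite('pics/w2c.png',cv2.resize(im[170:350,170:470],None,fx=2.6,fy=2.6)[:,:,::-1])
delta([463.5,-334.3,7.5],toolR(20),183)
E
```

```text
t 2.37 tcp [ 459.7 -396.7  182.5] grasp [ 464.  -333.5    7.7] F [-0.4  0.3 -0.8] T [-0.18 -0.1   0.02] w 56.3 q [-0.83  0.78  1.57  0.29  1.05 -0.94]
t 2.42 shift cm [ 0.29  -0.041  0.116] turn [ 0.0001  0.0016 -0.0004] tcp [ 459.3 -396.7  179.5]
```

View pics/w2c.png

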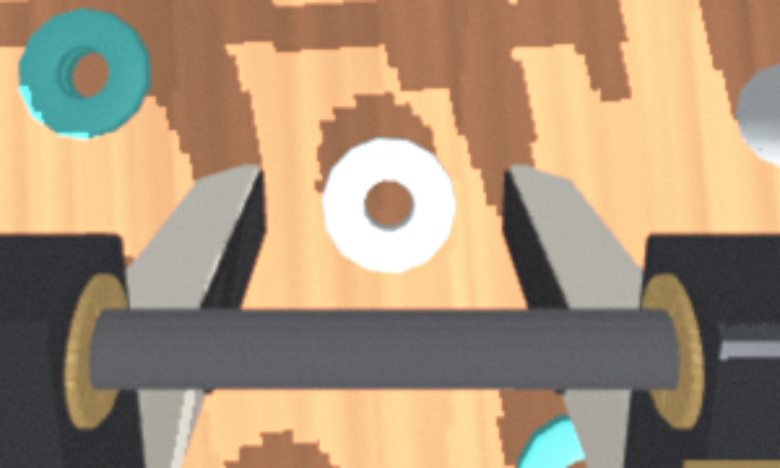

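```bash
python3 - <<'E'
from h import *
im=cv2.imread('pics/w2.png')[:,:,::-1];c=imaging.calibration('wrist')
e=blob(im,(285,215,355,280),lambda a:(a.min(2)>185)&(a.max(2)-a.min(2)<40));print(e)
p=onz(c,e[0],10);print(p)
delta([p[0],p[1],7.0],toolR(20),183)
E
```

```text
(array([319.06724548, 248.44240189]), (50.78801345825195, 51.49428176879883), 173.51795959472656)
[ 464.27947211 -334.59040644   10.        ]
t 2.42 shift cm [0.329 0.039 0.156] turn [ 0.0001  0.0016 -0.0004] tcp [ 460.1 -397.   179. ]
```

servo_tool(
  targets=[
    [100,0.15,0.04,0.08,0,0,0],
    [100,0.3,0.04,0.15,0,0,0],
    [100,0.3,0.04,0.15,0,0,0],
    [130,0.3,0.04,0.15,0,0,0],
    [160,0.3,0.04,0.15,0,0,0],
    [190,0.3,0.04,0.15,0,0,0],
    [210,0.3,0.04,0.15,0,0,0],
    [220,0.3,0.04,0.15,0,0,0],
    [220,0.3,0.04,0.15,0,0,0],
    [220,0.3,0.04,0.15,0,0,0],
  ],
  squeeze=15,
)

```text
t: 3.25
tcp_pos: [459.9, -397.0, 178.7]
eef_rot: [1.519, 1.42, -1.065]
wrist_force: [0.1, -0.5, 1.1]
gripper_width: 31.6
```

```bash
python3 - <<'E'
from h import *
s=where(186)
delta([506,53,140],toolR(20),183)
E
```

```text
t 3.25 tcp [ 459.9 -397.   178.7] grasp [ 464.2 -333.7    3.8] F [ 0.1 -0.5  1.1] T [-0.25 -0.05 -0.03] w 31.6 q [-0.83  0.79  1.57  0.29  1.05 -0.94]
t 3.25 shift cm [  0.752   1.555 -41.162] turn [-0.0001  0.0011  0.0001] tcp [501.8  -9.4 312. ]
```

```bash
python3 - <<'E'
from h import *
xc,yc=comp_axes()
delta([464,-334,90],toolR(20),183)
delta(np.array([506,53,130])-60*yc,toolR(20),183)
E
```

```text
t 3.25 shift cm [-7.81  -0.021 -2.892] turn [-0.0001  0.0011  0.0001] tcp [ 459.8 -396.4  262. ]
t 3.25 shift cm [ -0.354   1.556 -35.18 ] turn [-0.0001  0.0011  0.0001] tcp [497.7 -69.3 302. ]
```

servo_tool(
  targets=[
    [220,-1.5,0,-0.55,0,0,0],
    [220,-3.5,0,-1.3,0,0,0],
    [220,-6,0,-2.2,0,0,0],
    [220,-7.8,0,-2.9,0,0,0],
    [220,-7.4,0.1,-4.8,0,0,0],
    [220,-6.8,0.25,-7.5,0,0,0],
    [220,-6.1,0.4,-10.5,0,0,0],
    [220,-5.4,0.55,-13.5,0,0,0],
    [220,-4.7,0.7,-16.5,0,0,0],
    [220,-4,0.85,-19.5,0,0,0],
    [220,-3.3,1.0,-22.5,0,0,0],
    [220,-2.6,1.15,-25.5,0,0,0],
    [220,-1.9,1.25,-28.5,0,0,0],
    [220,-1.2,1.4,-31.5,0,0,0],
    [220,-0.7,1.5,-33.8,0,0,0],
    [220,-0.35,1.56,-35.2,0,0,0],
    [220,-0.35,1.56,-35.2,0,0,0],
    [220,-0.35,1.56,-35.2,0,0,0],
    [220,-0.35,1.56,-35.2,0,0,0],
    [220,-0.35,1.56,-35.2,0,0,0],
  ],
)

```text
t: 4.92
tcp_pos: [497.7, -69.9, 301.8]
eef_rot: [1.52, 1.419, -1.066]
wrist_force: [0.8, 0.1, -0.5]
gripper_width: 31.0
```

```bash
python3 - <<'E'
from h import *
import pickle
s=where(183)
im,c=snap('wrist','w3.png');pickle.dump((im,c,s),open('w3.pkl','wb'))
print(proj(c,[506,53,82]))
cv2.imwrite('pics/w3c.png',cv2.resize(im[60:360,170:470],None,fx=2,fy=2)[:,:,::-1])
E
```

```text
t 4.92 tcp [497.7 -69.9 301.8] grasp [501.9  -7.7 129.8] F [ 0.8  0.1 -0.5] T [-0.25 -0.08  0.  ] w 31.0 q [-0.29  0.42  1.86  0.41  0.98 -0.48]
[318.090356 166.380962]
```

View pics/w3.png

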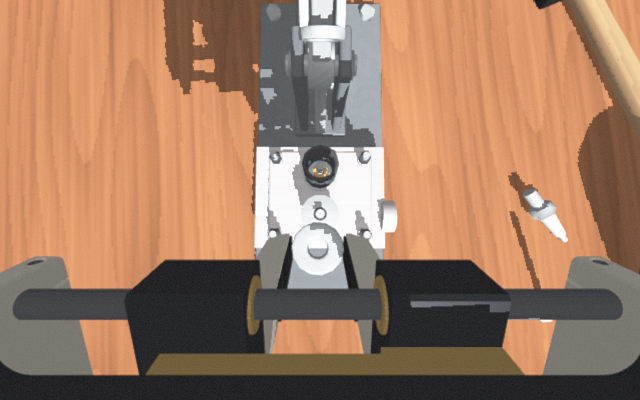

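View pics/w3c.png

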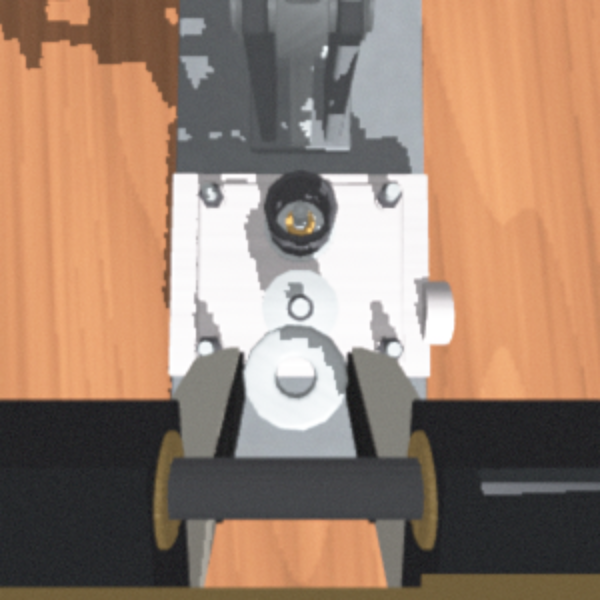

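```bash
python3 - <<'E'
from h import *
import pickle
im,c,s=pickle.load(open('w3.pkl','rb'))
a=im[135:200,285:355]
cv2.imwrite('pics/w3d.png',cv2.resize(np.clip(a.astype(float)*1.6,0,255).astype(np.uint8),None,fx=8,fy=8,interpolation=cv2.INTER_CUBIC)[:,:,::-1])
e=blob(im,(285,222,355,280),lambda a:(a.min(2)>130)&(a.max(2)-a.min(2)<40));print(e)
E
```

```text
(array([319.41950607, 229.33322716]), (69.14215850830078, 169.17306518554688), 3.195899486541748)
```

View pics/w3d.png

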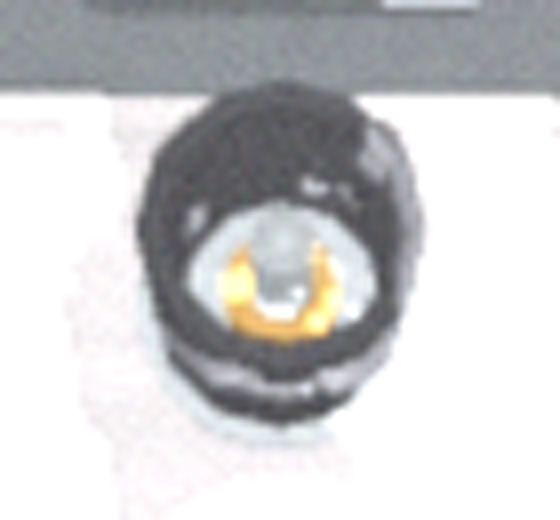

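```bash
python3 - <<'E'
from h import *
import pickle
im,c,s=pickle.load(open('w3.pkl','rb'))
xc,yc=comp_axes()
S=onz(c,(320.1,163.75),82);print('spring',S, 'stem',onz(c,(320.2,165.),77))
# held flange top z: at pick tip z=3.8 flange top 10 -> tip+6.2
Rt=R.from_rotvec(s['eef_rot']).as_matrix();tip=s['tcp_pos']+186*Rt[:,0];zt=tip[2]+6.2
H=onz(c,(318,249),zt);print('held top',H,'tip',tip)
print('diff comp',(S-H)@xc,(S-H)@yc, 'dia', np.linalg.norm(onz(c,(318+26,249),zt)-H)*2)
p=onz(c,(170+175/2,60+375/2),38),onz(c,(170+428/2,60+375/2),38),onz(c,(170+173/2,60+173/2),38),onz(c,(170+427/2,60+173/2),38)
print(np.round(p,1))
E
```

```text
spring [507.73717244  54.99802884  82.        ] stem [507.86788741  55.05580604  77.        ]
held top [501.58925835  -7.7704752  133.16790995] tip [501.98288337  -6.66413902 126.96790995]
diff comp 1.9002563056652606 63.04023297607271 dia 31.18881681750288
[[445.5  -9.8  38. ]
 [562.3 -18.   38. ]
 [449.6  85.4  38. ]
 [570.2  77.   38. ]]
```

```bash
python3 - <<'E'
from h import *
s=read_state();Rt=R.from_rotvec(s['eef_rot']).as_matrix()
print(Rt.T@np.array([6.15,62.77,0])/10,Rt.T@np.array([6.15,62.77,-33])/10)
E
```

```text
[ 2.14964848  0.18220042 -5.92661526] [ 5.25187614  0.18335688 -4.80136765]
```

servo_tool(
  targets=[
    [220,0.6,0.05,-1.6,0,0,0],
    [220,1.2,0.1,-3.3,0,0,0],
    [220,1.8,0.15,-5.0,0,0,0],
    [220,2.15,0.18,-5.93,0,0,0],
    [220,3.1,0.18,-5.58,0,0,0],
    [220,4.2,0.18,-5.18,0,0,0],
    [220,5,0.18,-4.89,0,0,0],
    [220,5.25,0.18,-4.8,0,0,0],
    [220,5.25,0.18,-4.8,0,0,0],
    [220,5.25,0.18,-4.8,0,0,0],
  ],
)

```text
t: 5.8
tcp_pos: [503.9, -6.8, 268.7]
eef_rot: [1.52, 1.42, -1.066]
wrist_force: [-0.5, 0.3, -0.2]
gripper_width: 31.2
```

```bash
python3 - <<'E'
from h import *
import pickle
s=where(186)
im,c=snap('wrist','w4.png');pickle.dump((im,c,s),open('w4.pkl','wb'))
im2,c2=snap('scene','s4.png');im3,c3=snap('top','t4.png')
a=cv2.resize(im[180:300,250:390],None,fx=5,fy=5,interpolation=cv2.INTER_CUBIC)[:,:,::-1]
cv2.imwrite('pics/w4c.png',a)
cv2.imwrite('pics/s4c.png',cv2.resize(im2[60:220,270:420],None,fx=3.5,fy=3.5,interpolation=cv2.INTER_CUBIC)[:,:,::-1])
cv2.imwrite('pics/t4c.png',cv2.resize(im3[200:280,190:340],None,fx=4,fy=4,interpolation=cv2.INTER_CUBIC)[:,:,::-1])
E
```

```text
t 5.80 tcp [503.9  -6.8 268.7] grasp [508.   56.5  93.9] F [-0.5  0.3 -0.2] T [-0.25 -0.07  0.01] w 31.2 q [-0.17  0.47  1.89  0.46  0.88 -0.41]
```

View pics/w4c.png

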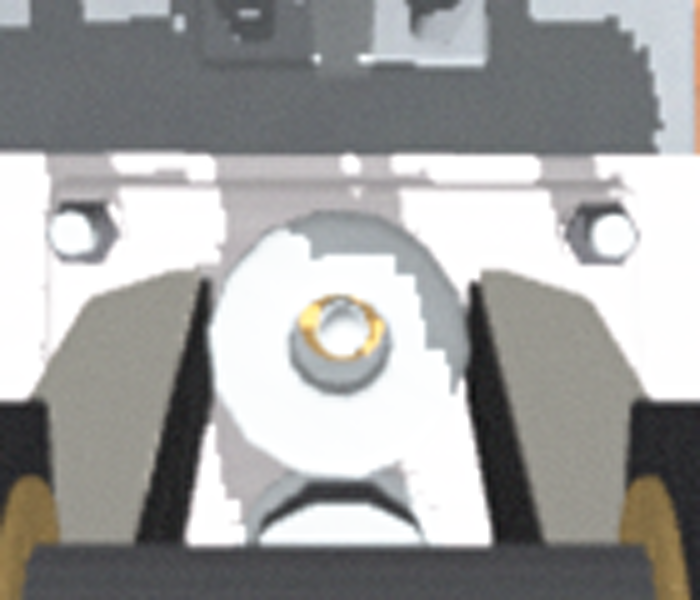

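View pics/s4c.png

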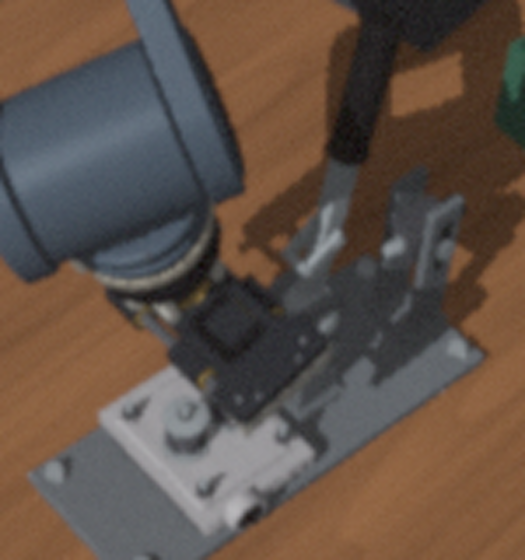

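View pics/t4c.png

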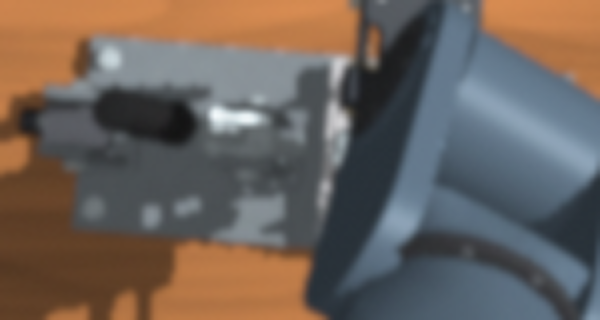

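```bash
python3 - <<'E'
from h import *
import pickle
im,c,s=pickle.load(open('w4.pkl','rb'))
xc,yc=comp_axes()
f=lambda u,v:(250+u/5,180+v/5)
H=onz(c,f(340,344),100.1);S=onz(c,f(343,330),77);H2=onz(c,f(341,328),100.1)
print(H,S,'holetop rim?',H2,(S-H)@xc,(S-H)@yc)
print(proj(c,S+[0,0,0]),proj(c,H))
p=proj(c,H)
Rt=R.from_rotvec(s['eef_rot']).as_matrix();d=np.array([S[0]-H[0],S[1]-H[1],-12]);print(Rt.T@d/10)
for z in (-8,-12,-16): print(z,Rt.T@np.array([S[0]-H[0],S[1]-H[1],z])/10)
E
```

```text
[507.64262221  55.51473488 100.1       ] [508.08910939  55.60661975  77.        ] holetop rim? [507.89447924  57.4051781  100.1       ] 0.43927289757088256 0.12179062788778146
[318.6 246. ] [318.  248.8]
[1.13215512 0.04492549 0.39784975]
-8 [0.75614749 0.04458939 0.26140141]
-12 [1.13215512 0.04492549 0.39784975]
-16 [1.50816275 0.04526159 0.53429809]
```

servo_tool(
  targets=[
    [220,0.2,0.045,0.07,0,0,0],
    [220,0.4,0.045,0.14,0,0,0],
    [220,0.6,0.045,0.21,0,0,0],
    [220,0.8,0.045,0.28,0,0,0],
    [220,0.95,0.045,0.33,0,0,0],
    [220,1.1,0.045,0.385,0,0,0],
    [220,1.2,0.045,0.42,0,0,0],
    [220,1.23,0.045,0.43,0,0,0],
    [220,1.23,0.045,0.43,0,0,0],
  ],
)

```text
t: 6.7
tcp_pos: [504.3, -6.2, 255.9]
eef_rot: [1.519, 1.42, -1.065]
wrist_force: [1.4, 0.3, -0.9]
gripper_width: 31.2
```

```bash
python3 - <<'E'
from h import *
import pickle
s=where(186)
im,c=snap('wrist','w5.png')
a=cv2.resize(im[180:300,250:390],None,fx=5,fy=5,interpolation=cv2.INTER_CUBIC)[:,:,::-1]
cv2.imwrite('pics/w5c.png',a)
E
```

```text
t 6.70 tcp [504.3  -6.2 255.9] grasp [508.5  57.1  81. ] F [ 1.4  0.3 -0.9] T [-0.25 -0.06 -0.04] w 31.2 q [-0.17  0.49  1.89  0.47  0.85 -0.43]
```

View pics/w5c.png

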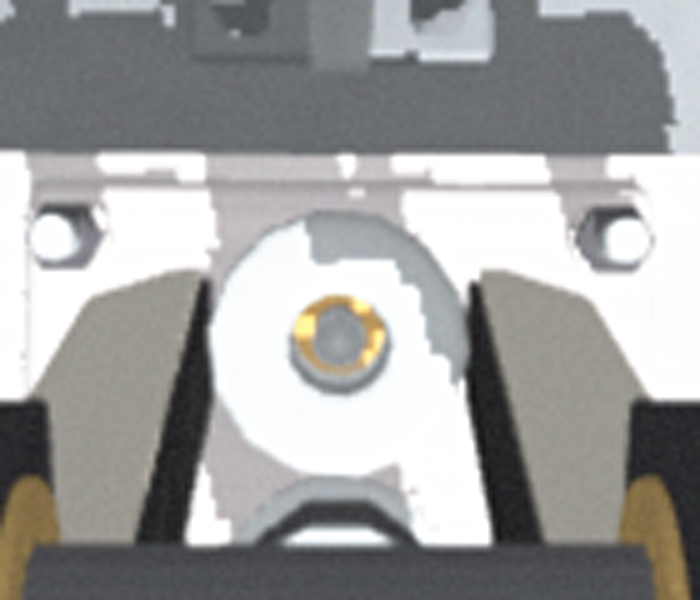

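servo_tool(
  targets=[
    [220,0.05,0,0.018,0,0,0],
    [220,0.1,0,0.036,0,0,0],
    [220,0.13,0,0.047,0,0,0],
    [220,0.13,0,0.047,0,0,0],
  ],
)

```text
t: 7.08
tcp_pos: [504.3, -6.2, 254.6]
eef_rot: [1.519, 1.42, -1.065]
wrist_force: [0.8, -0.9, 0.6]
gripper_width: 31.5
```

```bash
python3 - <<'E'
from h import *
for i in range(1): s=where(186)
E
```

```text
t 7.08 tcp [504.3  -6.2 254.6] grasp [508.6  57.1  79.8] F [ 0.8 -0.9  0.6] T [-0.16 -0.05 -0.02] w 31.5 q [-0.17  0.49  1.89  0.47  0.85 -0.43]
```

servo_tool(
  targets=[
    [220,0.05,0,0.018,0,0,0],
    [220,0.1,0,0.036,0,0,0],
    [220,0.1,0,0.036,0,0,0],
    [220,0.1,0,0.036,0,0,0],
  ],
)

```text
t: 7.42
tcp_pos: [504.3, -6.2, 253.6]
eef_rot: [1.519, 1.42, -1.065]
wrist_force: [-0.5, -0.6, 2.5]
gripper_width: 31.2
```

```bash
python3 - <<'E'
from h import *
for i in range(1): s=where(186)
E
```

```text
t 7.42 tcp [504.3  -6.2 253.6] grasp [508.6  57.1  78.8] F [-0.5 -0.6  2.5] T [-0.14 -0.06 -0.01] w 31.2 q [-0.17  0.5   1.89  0.47  0.85 -0.43]
```

servo_tool(
  targets=[
    [220,-0.1,0,-0.036,0,0,0],
    [220,-0.15,0,-0.054,0,0,0],
    [220,-0.15,0,-0.054,0,0,0],
    [165,-0.15,0,-0.054,0,0,0],
    [155,-0.15,0,-0.054,0,0,0],
    [140,-0.15,0,-0.054,0,0,0],
    [140,-0.15,0,-0.054,0,0,0],
    [140,-0.15,0,-0.054,0,0,0],
  ],
)

```text
t: 8.08
tcp_pos: [504.3, -6.2, 255.1]
eef_rot: [1.519, 1.42, -1.065]
wrist_force: [-0.2, -1.0, -0.8]
gripper_width: 41.7
```

```bash
python3 - <<'E'
from h import *
import pickle
s=where(186)
im,c=snap('wrist','w6.png')
a=cv2.resize(im[180:300,250:390],None,fx=5,fy=5,interpolation=cv2.INTER_CUBIC)[:,:,::-1]
cv2.imwrite('pics/w6c.png',a)
E
```

```text
t 8.08 tcp [504.3  -6.2 255.1] grasp [508.5  57.1  80.2] F [-0.2 -1.  -0.8] T [-0.2  -0.08 -0.01] w 41.7 q [-0.17  0.49  1.89  0.47  0.85 -0.43]
```

View pics/w6c.png

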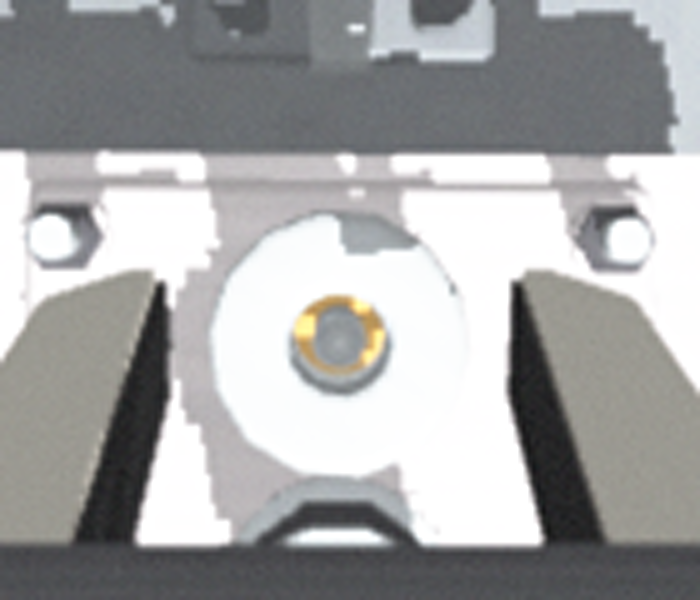

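```bash
sed -i 's/^TH=.*/TH=-0.069/' h.py; cat >> h.py <<'E'
O=np.array([508.3,55.8,0.]);xc,yc=comp_axes();PIV=O+65*yc+[0,0,109]
def lev(a,r=180): return PIV+r*(-np.cos(a)*yc-np.sin(a)*np.array([0,0,1.]))
E
python3 - <<'E'
from h import *
s=read_state()
delta(s['tcp_pos']+[0,0,300],toolR(20),0)
delta([516,160,580],toolR(-12),0)
G=lev(-1.76);print(G)
delta(G-90*toolR(-45)[:,0],toolR(-45))
E
```

```text
t 8.13 shift cm [-2.8202e+01 -1.1000e-02 -1.0231e+01] turn [0.0012 0.001  0.0008] tcp [504.3  -6.2 555.1]
t 8.13 shift cm [-24.862   0.038 -26.746] turn [ 1.400e-03 -5.575e-01  5.000e-04] tcp [516. 160. 580.]
[515.11550323 154.41860281 285.78777708]
t 8.13 shift cm [-8.2820e+00  1.7000e-02 -3.9464e+01] turn [ 0.0016 -1.1334  0.    ] tcp [527.6 335.7 467.5]
```

servo_tool(
  targets=[
    [140,-0.9,0,-0.33,0,0,0],
    [140,-2.4,0,-0.87,0,0,0],
    [140,-5,0,-1.8,0,0,0],
    [140,-8.4,0,-3.0,0,0,0],
    [140,-12,0,-4.4,0,0,0],
    [110,-15.6,0,-5.7,0,0,0],
    [110,-19.2,0,-7,0,0,0],
    [110,-22.8,0,-8.3,0,0,0],
    [110,-25.8,0,-9.4,0,0,0],
    [110,-28.2,0,-10.2,0,0,0],
    [110,-28.2,0,-12,0,-0.08,0],
    [110,-27.5,0,-15,0,-0.18,0],
    [110,-26.8,0,-18,0,-0.28,0],
    [110,-26,0,-21,0,-0.38,0],
    [110,-25.3,0,-24.2,0,-0.48,0],
    [110,-24.9,0,-26.7,0,-0.557,0],
    [110,-24.9,0,-26.7,0,-0.557,0],
    [110,-24.9,0,-26.7,0,-0.557,0],
    [110,-24.9,0,-26.7,0,-0.557,0],
  ],
)

```text
t: 9.72
tcp_pos: [515.3, 158.8, 580.4]
eef_rot: [1.099, 1.027, -1.355]
wrist_force: [0.3, 0.0, -1.3]
gripper_width: 52.7
```

```bash
python3 - <<'E'
from h import *
s=where()
G=lev(-1.76)
delta(G-90*toolR(-45)[:,0],toolR(-45))
E
```

```text
t 9.72 tcp [515.3 158.8 580.4] grasp [512.9 124.5 417. ] F [ 0.3  0.  -1.3] T [ 0.05 -0.03  0.03] w 52.7 q [ 0.25  0.23  1.4  -0.2   1.58  0.32]
t 9.72 shift cm [  7.39    0.031 -19.677] turn [ 1.100e-03 -5.776e-01 -3.000e-04] tcp [527.6 335.7 467.5]
```

servo_tool(
  targets=[
    [110,0,0,-2,0,-0.06,0],
    [110,0.2,0,-5,0,-0.14,0],
    [110,0.5,0,-8.5,0,-0.22,0],
    [110,1,0,-12,0,-0.3,0],
    [110,2,0,-15,0,-0.38,0],
    [110,3.5,0,-17.5,0,-0.46,0],
    [110,5.2,0,-19,0,-0.53,0],
    [110,6.8,0,-19.6,0,-0.578,0],
    [110,7.4,0,-19.7,0,-0.578,0],
    [110,7.4,0,-19.7,0,-0.578,0],
    [110,7.4,0,-19.7,0,-0.578,0],
    [110,7.4,0,-19.7,0,-0.578,0],
  ],
)

```text
t: 10.72
tcp_pos: [527.9, 335.3, 468.8]
eef_rot: [0.643, 0.597, -1.546]
wrist_force: [-0.5, -0.1, 0.0]
gripper_width: 53.1
```

```bash
python3 - <<'E'
from h import *
import pickle
s=where()
im,c=snap('wrist','w7.png');pickle.dump((im,c,s),open('w7.pkl','wb'))
im2,c2=snap('scene','s7.png');
cv2.imwrite('pics/s7c.png',cv2.resize(im2[40:230,250:420],None,fx=3,fy=3,interpolation=cv2.INTER_CUBIC)[:,:,::-1])
for a in (-1.76,-1.88):
  print(a,proj(c,lev(a,225)),proj(c,lev(a,130)),proj(c2,lev(a,225)),proj(c2,lev(a,130)))
E
```

```text
t 10.72 tcp [527.9 335.3 468.8] grasp [519.9 217.7 350.6] F [-0.5 -0.1  0. ] T [ 0.33 -0.1  -0.01] w 53.1 q [ 0.57  0.54  1.28 -0.62  1.81  0.64]
-1.76 [317.97412312 257.53431443] [317.72058835 171.18533671] [380.58806569  65.94892034] [369.81346099 103.97654709]
-1.88 [317.98313102 235.65419287] [317.71387555 158.21986015] [389.78635236  62.87999684] [374.84310416 102.00400575]
```

View pics/w7.png

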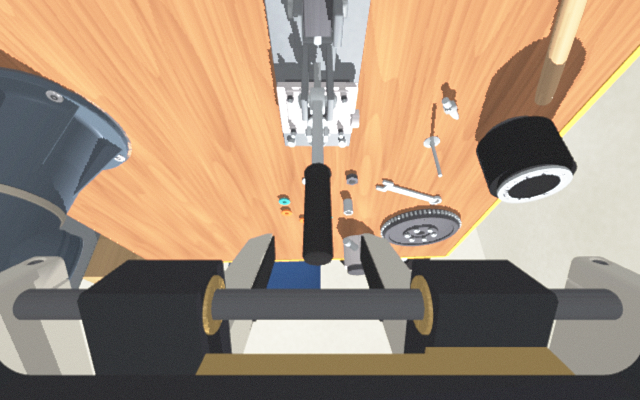

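View pics/s7c.png

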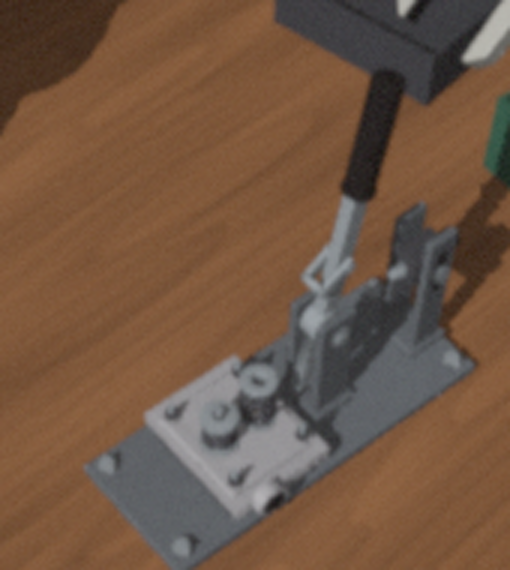

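```bash
python3 - <<'E'
from h import *
delta(lev(-1.76),toolR(-45))
E
```

```text
t 10.82 shift cm [ 9.072 -0.019 -0.07 ] turn [-0.0008 -0.0006 -0.0014] tcp [523.3 272.2 403.9]
```

servo_tool(
  targets=[
    [110,1,0,0,0,0,0],
    [110,3,0,0,0,0,0],
    [110,5,0,-0.05,0,0,0],
    [110,7,0,-0.07,0,0,0],
    [110,8.4,0,-0.07,0,0,0],
    [110,9.05,0,-0.07,0,0,0],
    [110,9.05,0,-0.07,0,0,0],
    [150,9.05,0,-0.07,0,0,0],
    [180,9.05,0,-0.07,0,0,0],
    [200,9.05,0,-0.07,0,0,0],
    [220,9.05,0,-0.07,0,0,0],
    [220,9.05,0,-0.07,0,0,0],
  ],
  squeeze=12,
)

```text
t: 11.82
tcp_pos: [523.2, 273.3, 402.9]
eef_rot: [0.639, 0.597, -1.545]
wrist_force: [8.3, -0.8, 0.0]
gripper_width: 24.4
```

```bash
cat >> h.py <<'E'
def arc(a0,t0,a1,n,dt=None):
    # rows in tool frame from current pose for lever moving a0->a1, tilt follows
    s=read_state();R0=R.from_rotvec(s['eef_rot']).as_matrix()
    g0=s['tcp_pos']+167*R0[:,0]
    for k in range(1,n+1):
        a=a0+(a1-a0)*k/n;Rx=R.from_rotvec((a-a0)*xc).as_matrix();Rt=Rx@R0
        g=PIV+Rx@(g0-PIV);tcp=g-167*Rt[:,0]
        print('%.3f'%a,np.round(R0.T@(tcp-s['tcp_pos'])/10,2),np.round(R.from_matrix(R0.T@Rt).as_rotvec(),3))
def ang(s=None):
    s=s or read_state();R0=R.from_rotvec(s['eef_rot']).as_matrix();g=s['tcp_pos']+167*R0[:,0]-PIV
    tilt=np.degrees(np.arctan2(R0[:,0]@yc,-R0[2,0]))
    print('lever ang if r: %.4f r %.1f x %.1f tilt %.1f'%(np.arctan2(-g[2],-g@yc),np.hypot(g@yc,g[2]),g@xc,tilt))
E
python3 - <<'E'
from h import *
s=where();ang(s);arc(-1.76,-45,-0.76,16)
E
```

```text
t 11.82 tcp [523.2 273.3 402.9] grasp [515.3 155.3 284.9] F [ 8.3 -0.8  0. ] T [ 0.24 -1.11  1.09] w 24.4 q [ 0.5   0.52  1.47 -0.64  1.63  0.68]
lever ang if r: -1.7659 r 179.3 x 0.2 tilt -45.1
-1.698 [ 0.69 -0.    1.95] [0.    0.062 0.   ]
-1.635 [ 1.49 -0.01  3.86] [0.    0.125 0.   ]
-1.573 [ 2.42 -0.01  5.71] [0.    0.187 0.   ]
-1.510 [ 3.46 -0.01  7.5 ] [0.   0.25 0.  ]
-1.448 [ 4.6  -0.02  9.23] [0.001 0.312 0.   ]
-1.385 [ 5.86 -0.02 10.87] [0.001 0.375 0.   ]
-1.323 [ 7.21 -0.03 12.44] [0.001 0.437 0.   ]
-1.260 [ 8.66 -0.03 13.92] [0.001 0.5   0.001]
-1.198 [10.2  -0.03 15.3 ] [0.001 0.562 0.001]
-1.135 [11.82 -0.04 16.59] [0.001 0.625 0.001]
-1.073 [13.52 -0.04 17.77] [0.001 0.687 0.001]
-1.010 [15.29 -0.05 18.85] [0.001 0.75  0.001]
-0.948 [17.13 -0.05 19.81] [0.001 0.812 0.001]
-0.885 [19.02 -0.05 20.65] [0.001 0.875 0.001]
-0.823 [20.95 -0.06 21.38] [0.002 0.937 0.001]
-0.760 [22.93 -0.06 21.98] [0.002 1.    0.001]
```

```bash
python3 - <<'E'
from h import *
arc(-1.76,-45,-1.01,15)
E
```

```text
-1.710 [ 0.54 -0.    1.57] [0.   0.05 0.  ]
-1.660 [ 1.16 -0.01  3.1 ] [0.  0.1 0. ]
-1.610 [ 1.85 -0.01  4.61] [0.   0.15 0.  ]
-1.560 [ 2.62 -0.01  6.08] [0.  0.2 0. ]
-1.510 [ 3.46 -0.01  7.5 ] [0.   0.25 0.  ]
-1.460 [ 4.37 -0.02  8.89] [0.  0.3 0. ]
-1.410 [ 5.34 -0.02 10.22] [0.001 0.35  0.   ]
-1.360 [ 6.39 -0.02 11.51] [0.001 0.4   0.   ]
-1.310 [ 7.49 -0.03 12.74] [0.001 0.45  0.001]
-1.260 [ 8.66 -0.03 13.92] [0.001 0.5   0.001]
-1.210 [ 9.89 -0.03 15.03] [0.001 0.55  0.001]
-1.160 [11.16 -0.04 16.09] [0.001 0.6   0.001]
-1.110 [12.49 -0.04 17.08] [0.001 0.65  0.001]
-1.060 [13.87 -0.04 18.  ] [0.001 0.7   0.001]
-1.010 [15.29 -0.05 18.85] [0.001 0.75  0.001]
```

servo_tool(
  targets=[
    [220,0.1,0.05,0.3,0,0.01,0],
    [220,0.26,0.07,0.79,0,0.025,0],
    [220,0.54,0.07,1.57,0,0.05,0],
    [220,0.84,0.07,2.34,0,0.075,0],
  ],
)

```text
t: 12.15
tcp_pos: [522.1, 250.3, 413.7]
eef_rot: [0.701, 0.656, -1.526]
wrist_force: [-3.3, 3.2, 1.9]
gripper_width: 23.7
```

```bash
python3 - <<'E'
from h import *
s=where();ang(s);arc(-1.69,-45,-0.94,15)
E
```

```text
t 12.15 tcp [522.1 250.3 413.7] grasp [514.7 141.8 287. ] F [-3.3  3.2  1.9] T [ 0.46  0.32 -0.36] w 23.7 q [ 0.46  0.47  1.5  -0.6   1.57  0.65]
lever ang if r: -1.6894 r 179.3 x 0.5 tilt -40.7
-1.640 [ 0.54 -0.    1.57] [0.   0.05 0.  ]
-1.590 [ 1.16 -0.01  3.1 ] [0.  0.1 0. ]
-1.540 [ 1.85 -0.01  4.61] [0.   0.15 0.  ]
-1.490 [ 2.61 -0.01  6.08] [0.  0.2 0. ]
-1.440 [ 3.45 -0.01  7.5 ] [0.   0.25 0.  ]
-1.390 [ 4.36 -0.02  8.89] [0.  0.3 0. ]
-1.340 [ 5.34 -0.02 10.23] [0.    0.35  0.001]
-1.290 [ 6.38 -0.02 11.51] [0.    0.4   0.001]
-1.240 [ 7.49 -0.02 12.75] [0.    0.45  0.001]
-1.190 [ 8.66 -0.03 13.92] [0.    0.5   0.001]
-1.140 [ 9.88 -0.03 15.04] [0.    0.55  0.001]
-1.090 [11.16 -0.03 16.09] [0.    0.6   0.001]
-1.040 [12.49 -0.03 17.08] [0.    0.65  0.001]
-0.990 [13.86 -0.03 18.  ] [0.    0.7   0.001]
-0.940 [15.28 -0.04 18.85] [0.    0.75  0.001]
```

servo_tool(
  targets=[
    [220,0.54,-0.02,1.57,0,0.05,0],
    [220,1.16,-0.02,3.1,0,0.1,0],
    [220,1.85,-0.03,4.61,0,0.15,0],
    [220,2.61,-0.03,6.08,0,0.2,0],
    [220,3.45,-0.03,7.5,0,0.25,0],
    [220,4.36,-0.03,8.89,0,0.3,0],
    [220,5.34,-0.04,10.23,0,0.35,0],
    [220,6.38,-0.04,11.51,0,0.4,0],
    [220,7.49,-0.04,12.75,0,0.45,0],
    [220,8.66,-0.05,13.92,0,0.5,0],
    [220,9.88,-0.05,15.04,0,0.55,0],
    [220,11.16,-0.05,16.09,0,0.6,0],
    [220,12.49,-0.05,17.08,0,0.65,0],
    [220,13.86,-0.05,18,0,0.7,0],
    [220,15.28,-0.05,18.85,0,0.75,0],
    [220,15.28,-0.05,18.85,0,0.75,0],
  ],
)

```text
t: 13.48
tcp_pos: [505.0, 6.7, 419.4]
eef_rot: [1.292, 1.206, -1.241]
wrist_force: [3.6, 3.9, -13.5]
gripper_width: 23.9
```

```bash
python3 - <<'E'
from h import *
import pickle
s=where();ang(s)
im,c=snap('wrist','w8.png');im2,c2=snap('scene','s8.png')
cv2.imwrite('pics/s8c.png',cv2.resize(im2[40:230,250:420],None,fx=3,fy=3,interpolation=cv2.INTER_CUBIC)[:,:,::-1])
E
```

```text
t 13.48 tcp [505.    6.7 419.4] grasp [505.3  13.6 252.5] F [  3.6   3.9 -13.5] T [ 0.73 -0.73  0.02] w 23.9 q [-0.09  0.25  1.75  0.05  1.14 -0.04]
lever ang if r: -0.9289 r 179.2 x -0.1 tilt 2.4
```

View pics/w8.png

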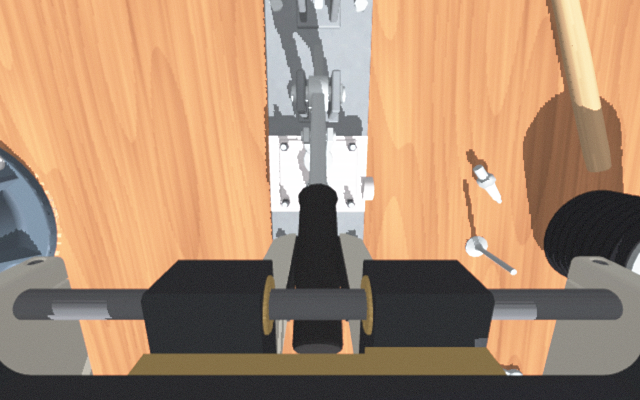

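View pics/s8c.png

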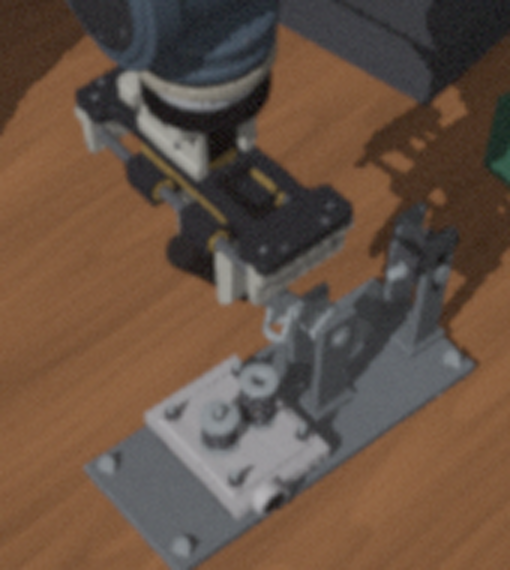

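```bash
python3 - <<'E'
from h import *
s=read_state();R0=R.from_rotvec(s['eef_rot']).as_matrix()
g=s['tcp_pos']+167*R0[:,0]
for k in range(1,9):
    a=2.4-42*k/8;Rt=toolR(a);print(np.round(R0.T@(g-167*Rt[:,0]-s['tcp_pos'])/10,2),np.round(R.from_matrix(R0.T@Rt).as_rotvec(),3))
E
```

```text
[ 0.06 -0.03 -1.45] [-0.001 -0.087  0.002]
[ 0.27 -0.03 -2.97] [-0.001 -0.179  0.002]
[ 0.61 -0.03 -4.46] [-0.    -0.27   0.002]
[ 1.08 -0.03 -5.91] [-0.    -0.362  0.002]
[ 1.69 -0.03 -7.32] [-0.    -0.454  0.002]
[ 2.42 -0.03 -8.66] [-0.    -0.545  0.002]
[ 3.27 -0.03 -9.93] [-0.    -0.637  0.002]
[  4.24  -0.03 -11.12] [-0.    -0.729  0.002]
```

servo_tool(
  targets=[
    [190,0,0,0,0,0,0],
    [130,0,0,0,0,0,0],
    [110,0,0,0,0,0,0],
    [110,0,0,0,0,0,0],
    [110,0.06,-0.03,-1.45,0,-0.087,0],
    [110,0.27,-0.03,-2.97,0,-0.179,0],
    [110,0.61,-0.03,-4.46,0,-0.27,0],
    [110,1.08,-0.03,-5.91,0,-0.362,0],
    [110,1.69,-0.03,-7.32,0,-0.454,0],
    [110,2.42,-0.03,-8.66,0,-0.545,0],
    [110,3.27,-0.03,-9.93,0,-0.637,0],
    [110,4.24,-0.03,-11.12,0,-0.729,0],
    [110,4.24,-0.03,-11.12,0,-0.729,0],
    [110,4.24,-0.03,-11.12,0,-0.729,0],
  ],
)

```text
t: 14.75
tcp_pos: [512.9, 121.6, 382.5]
eef_rot: [0.717, 0.672, -1.52]
wrist_force: [0.5, -0.2, -0.4]
gripper_width: 52.8
```

```bash
python3 - <<'E'
from h import *
import pickle
s=where();ang(s)
im,c=snap('wrist','w9.png');
for a in (-0.93,-.96): print(proj(c,lev(a,225)),proj(c,lev(a,130)),proj(c,lev(a,65)))
E
```

```text
t 14.75 tcp [512.9 121.6 382.5] grasp [505.8  15.7 253.6] F [ 0.5 -0.2 -0.4] T [ 0.31 -0.11  0.05] w 52.8 q [ 0.25  0.39  1.7  -0.67  1.35  0.57]
lever ang if r: -0.9417 r 178.8 x 0.3 tilt -39.5
[318.20631149 340.09280857] [318.56101649 172.6321057 ] [318.81062381  54.78934411]
[318.25900417 346.08771437] [318.60018466 171.96141827] [318.833273    53.00148083]
```

View pics/w9.png

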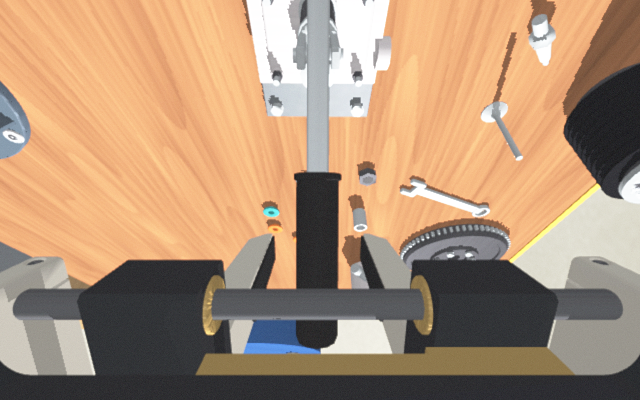

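servo_tool(
  targets=[
    [150,0,0,0,0,0,0],
    [180,0,0,0,0,0,0],
    [200,0,0,0,0,0,0],
    [220,0,0,0,0,0,0],
    [220,0,0,0,0,0,0],
  ],
  squeeze=12,
)

```text
t: 15.22
tcp_pos: [512.8, 120.7, 382.8]
eef_rot: [0.717, 0.669, -1.522]
wrist_force: [-3.0, 0.1, 1.7]
gripper_width: 24.1
```

```bash
python3 - <<'E'
from h import *
s=where();ang(s)
arc(-0.94,-40,-0.24,14)
E
```

```text
t 15.22 tcp [512.8 120.7 382.8] grasp [505.6  14.6 254.1] F [-3.   0.1  1.7] T [ 0.24  0.34 -0.4 ] w 24.1 q [ 0.25  0.39  1.7  -0.67  1.35  0.57]
lever ang if r: -0.9386 r 179.8 x 0.2 tilt -39.6
-0.890 [ 0.9  -0.    1.03] [0.   0.05 0.  ]
-0.840 [ 1.85 -0.    2.02] [0.  0.1 0. ]
-0.790 [ 2.84 -0.    2.96] [0.   0.15 0.  ]
-0.740 [ 3.88 -0.    3.85] [0.  0.2 0. ]
-0.690 [ 4.97 -0.01  4.68] [0.   0.25 0.  ]
-0.640 [ 6.09 -0.01  5.46] [0.  0.3 0. ]
-0.590 [ 7.26 -0.01  6.18] [0.   0.35 0.  ]
-0.540 [ 8.46 -0.01  6.85] [0.  0.4 0. ]
-0.490 [ 9.68 -0.01  7.45] [0.   0.45 0.  ]
-0.440 [ 1.094e+01 -1.000e-02  7.990e+00] [0.  0.5 0. ]
-0.390 [ 1.223e+01 -1.000e-02  8.470e+00] [0.   0.55 0.  ]
-0.340 [ 1.353e+01 -1.000e-02  8.880e+00] [0.  0.6 0. ]
-0.290 [ 1.486e+01 -1.000e-02  9.230e+00] [0.   0.65 0.  ]
-0.240 [16.2  -0.02  9.5 ] [0.  0.7 0. ]
```

servo_tool(
  targets=[
    [220,0.45,-0.01,0.52,0,0.025,0],
    [220,1.35,-0.02,1.53,0,0.075,0],
    [220,2.34,-0.02,2.5,0,0.125,0],
    [220,3.36,-0.02,3.41,0,0.175,0],
    [220,4.42,-0.02,4.27,0,0.225,0],
    [220,5.53,-0.03,5.07,0,0.275,0],
    [220,6.67,-0.03,5.82,0,0.325,0],
    [220,7.86,-0.03,6.52,0,0.375,0],
    [220,9.07,-0.03,7.15,0,0.425,0],
    [220,10.31,-0.03,7.72,0,0.475,0],
    [220,11.2,-0.03,8.1,0,0.51,0],
    [220,12.23,-0.03,8.47,0,0.55,0],
    [220,13,-0.03,8.72,0,0.58,0],
    [220,13.53,-0.03,8.88,0,0.6,0],
    [220,13.53,-0.03,8.88,0,0.6,0],
  ],
)

```text
t: 16.47
tcp_pos: [501.8, -34.0, 334.3]
eef_rot: [1.192, 1.112, -1.303]
wrist_force: [1.9, 3.0, -5.3]
gripper_width: 23.4
```

```bash
python3 - <<'E'
from h import *
import pickle
s=where();ang(s)
im,c=snap('wrist','w10.png');im2,c2=snap('scene','s10.png')
cv2.imwrite('pics/s10c.png',cv2.resize(im2[40:230,250:420],None,fx=3,fy=3,interpolation=cv2.INTER_CUBIC)[:,:,::-1])
E
```

```text
t 16.47 tcp [501.8 -34.  334.3] grasp [500.8 -48.7 167.9] F [ 1.9  3.  -5.3] T [ 0.74 -0.44  0.04] w 23.4 q [-0.14  0.36  1.84 -0.11  0.94 -0.01]
lever ang if r: -0.3340 r 179.7 x -0.3 tilt -5.1
```

View pics/w10.png

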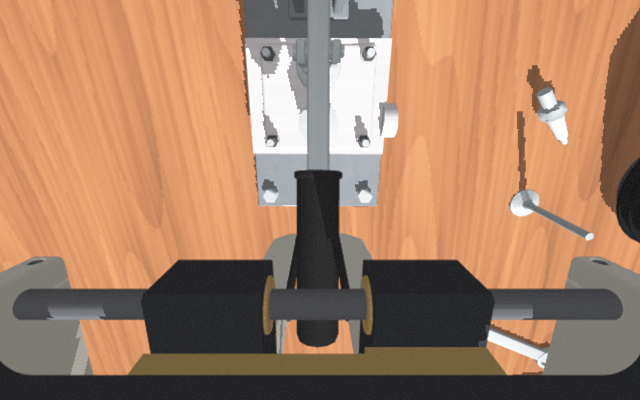

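View pics/s10c.png

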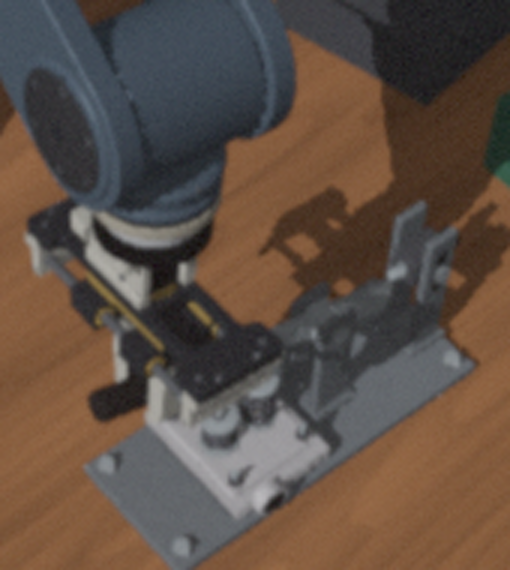

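servo_tool(
  targets=[
    [190,0,0,0,0,0,0],
    [170,0,0,0,0,0,0],
    [170,0,0,0,0,0,0],
    [170,0,0,0,0,0,0],
  ],
)

```text
t: 16.9
tcp_pos: [502.2, -33.1, 335.3]
eef_rot: [1.189, 1.111, -1.302]
wrist_force: [0.3, -0.6, 0.2]
gripper_width: 30.5
```

```bash
python3 - <<'E'
from h import *
s=where();ang(s)
E
```

```text
t 16.90 tcp [502.2 -33.1 335.3] grasp [501.3 -48.3 169. ] F [ 0.3 -0.6  0.2] T [-0.02 -0.13 -0.04] w 30.5 q [-0.14  0.36  1.84 -0.11  0.94 -0.01]
lever ang if r: -0.3406 r 179.7 x 0.2 tilt -5.2
```

servo_tool(
  targets=[
    [190,0,0,0,0,0,0],
    [220,0,0,0,0,0,0],
    [220,0,0,0,0,0,0],
    [220,0,0,0,0,0,0],
    [220,0,0,0,0,0,0],
  ],
  squeeze=40,
)

```text
t: 17.32
tcp_pos: [502.0, -33.3, 334.9]
eef_rot: [1.189, 1.112, -1.303]
wrist_force: [-2.3, -0.5, 1.3]
gripper_width: 22.8
```

```bash
python3 - <<'E'
from h import *
s=where();ang(s);arc(-.335,0,-.185,10)
E
```

```text
t 17.32 tcp [502.  -33.3 334.9] grasp [500.9 -48.4 168.6] F [-2.3 -0.5  1.3] T [-0.09  0.29  0.03] w 22.8 q [-0.14  0.36  1.84 -0.11  0.94 -0.01]
lever ang if r: -0.3382 r 179.6 x -0.2 tilt -5.2
-0.320 [ 0.26 -0.    0.31] [-0.     0.015  0.   ]
-0.305 [ 0.53 -0.    0.62] [-0.    0.03  0.  ]
-0.290 [ 0.8  -0.    0.93] [-0.     0.045  0.   ]
-0.275 [ 1.08 -0.    1.23] [-0.    0.06  0.  ]
-0.260 [ 1.36 -0.    1.53] [-0.     0.075  0.   ]
-0.245 [ 1.65 -0.    1.83] [-0.    0.09  0.  ]
-0.230 [ 1.94 -0.    2.11] [-0.     0.105  0.   ]
-0.215 [ 2.24 -0.    2.4 ] [-0.    0.12  0.  ]
-0.200 [ 2.54 -0.    2.68] [-0.     0.135  0.   ]
-0.185 [ 2.84 -0.    2.96] [-0.    0.15  0.  ]
```

servo_tool(
  targets=[
    [220,0.26,0,0.31,0,0.015,0],
    [220,0.53,0,0.62,0,0.03,0],
    [220,0.8,0,0.93,0,0.045,0],
    [220,1.08,0,1.23,0,0.06,0],
    [220,1.36,0,1.53,0,0.075,0],
    [220,1.65,0,1.83,0,0.09,0],
    [220,1.94,0,2.11,0,0.105,0],
    [220,2.24,0,2.4,0,0.12,0],
    [220,2.54,0,2.68,0,0.135,0],
    [220,2.84,0,2.96,0,0.15,0],
    [220,2.84,0,2.96,0,0.15,0],
  ],
)

```text
t: 18.23
tcp_pos: [499.8, -65.6, 308.7]
eef_rot: [1.305, 1.22, -1.229]
wrist_force: [-2.3, 0.6, -4.6]
gripper_width: 23.4
```

```bash
cat >> h.py <<'E'
def tang(s):
    R0=R.from_rotvec(s['eef_rot']).as_matrix();g=s['tcp_pos']+167*R0[:,0]-PIV
    a=np.arctan2(-g[2],-g@yc);F=s['wrist_force']
    down=np.sin(a)*yc-np.cos(a)*np.array([0,0,1.]);rad=-np.cos(a)*yc-np.sin(a)*np.array([0,0,1.])
    # moment about pivot /180
    M=s['wrist_torque']+np.cross((s['tcp_pos']-PIV)/1000,F)
    print('a %.4f push(-tang) %.1f rad %.1f  push by moment %.1f'%(a,-F@down,F@rad,-(M@xc)/0.18))
E
python3 - <<'E'
from h import *
s=where();ang(s);tang(s);arc(-.185,0,-.005,18)
im2,c2=snap('scene','s11.png')
cv2.imwrite('pics/s11c.png',cv2.resize(im2[40:230,250:420],None,fx=3,fy=3,interpolation=cv2.INTER_CUBIC)[:,:,::-1])
im2,c2=snap('wrist','w11.png')
E
```

```text
t 18.23 tcp [499.8 -65.6 308.7] grasp [500.4 -55.5 142. ] F [-2.3  0.6 -4.6] T [-0.02  0.28 -0.01] w 23.4 q [-0.23  0.4   1.86  0.08  0.9  -0.21]
lever ang if r: -0.1850 r 179.7 x -0.2 tilt 3.5
a -0.1850 push(-tang) -4.5 rad -1.3  push by moment -4.1
-0.175 [ 0.18 -0.    0.21] [-0.    0.01  0.  ]
-0.165 [ 0.35 -0.    0.42] [-0.    0.02  0.  ]
-0.155 [ 0.53 -0.    0.62] [-0.    0.03  0.  ]
-0.145 [ 0.71 -0.    0.83] [-0.    0.04  0.  ]
-0.135 [ 0.9  -0.    1.03] [-0.    0.05  0.  ]
-0.125 [ 1.08 -0.    1.23] [-0.    0.06  0.  ]
-0.115 [ 1.27 -0.    1.43] [-0.    0.07  0.  ]
-0.105 [ 1.46 -0.    1.63] [-0.    0.08  0.  ]
-0.095 [ 1.65 -0.    1.82] [-0.    0.09  0.  ]
-0.085 [ 1.85 -0.    2.02] [-0.   0.1  0. ]
-0.075 [ 2.04 -0.    2.21] [-0.    0.11  0.  ]
-0.065 [2.24 0.   2.4 ] [-0.    0.12  0.  ]
-0.055 [2.44 0.   2.58] [-0.    0.13  0.  ]
-0.045 [2.64 0.   2.77] [-0.    0.14  0.  ]
-0.035 [2.84 0.   2.95] [-0.    0.15  0.  ]
-0.025 [3.05 0.   3.13] [-0.    0.16  0.  ]
-0.015 [3.25 0.   3.31] [-0.    0.17  0.  ]
-0.005 [3.46 0.   3.49] [-0.    0.18  0.  ]
```

View pics/s11c.png

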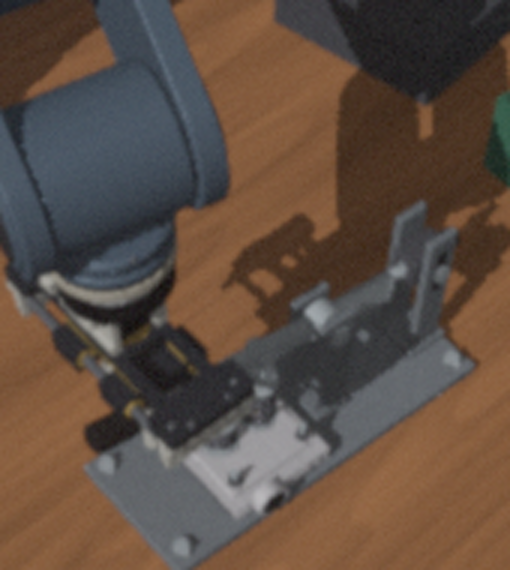

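View pics/w11.png

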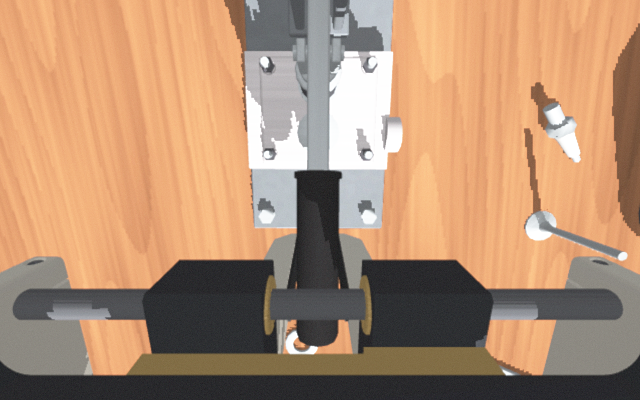

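servo_tool(
  targets=[
    [220,0.18,0,0.21,0,0.01,0],
    [220,0.35,0,0.42,0,0.02,0],
    [220,0.53,0,0.62,0,0.03,0],
  ],
)

```text
t: 18.58
tcp_pos: [499.4, -71.1, 304.0]
eef_rot: [1.326, 1.24, -1.213]
wrist_force: [-6.7, -1.8, 4.5]
gripper_width: 23.3
```

```bash
python3 - <<'E'
from h import *
s=where();tang(s)
E
```

```text
t 18.58 tcp [499.4 -71.1 304. ] grasp [500.4 -56.2 137.7] F [-6.7 -1.8  4.5] T [-0.32  1.08  0.07] w 23.3 q [-0.25  0.41  1.86  0.11  0.9  -0.25]
a -0.1605 push(-tang) 4.1 rad 2.9  push by moment 4.6
```

servo_tool(
  targets=[
    [220,0.09,0,0.1,0,0.005,0],
    [220,0.18,0,0.2,0,0.01,0],
    [220,0.27,0,0.3,0,0.015,0],
  ],
)

```text
t: 18.83
tcp_pos: [499.2, -74.0, 301.0]
eef_rot: [1.337, 1.251, -1.205]
wrist_force: [-7.6, -1.6, 6.5]
gripper_width: 23.1
```

```bash
python3 - <<'E'
from h import *
s=where();tang(s)
E
```

```text
t 18.83 tcp [499.2 -74.  301. ] grasp [500.3 -56.7 134.9] F [-7.6 -1.6  6.5] T [-0.5   1.19  0.05] w 23.1 q [-0.26  0.41  1.86  0.13  0.89 -0.27]
a -0.1447 push(-tang) 6.1 rad 3.0  push by moment 8.0
```

servo_tool(
  targets=[
    [220,0.09,0,0.1,0,0.005,0],
    [220,0.18,0,0.2,0,0.01,0],
    [220,0.27,0,0.3,0,0.015,0],
  ],
)

```text
t: 19.08
tcp_pos: [499.0, -76.7, 298.3]
eef_rot: [1.348, 1.261, -1.197]
wrist_force: [-6.5, -3.3, 0.3]
gripper_width: 23.2
```

```bash
python3 - <<'E'
from h import *
s=where();tang(s)
E
```

```text
t 19.08 tcp [499.  -76.7 298.3] grasp [500.3 -56.9 132.5] F [-6.5 -3.3  0.3] T [-0.74  1.01  0.11] w 23.2 q [-0.27  0.42  1.86  0.15  0.89 -0.29]
a -0.1312 push(-tang) -0.2 rad 3.8  push by moment 0.9
```

```bash
python3 - <<'E'
from h import *
arc(-.131,0,-.081,10)
E
```

```text
-0.126 [ 0.09 -0.    0.11] [-0.     0.005  0.   ]
-0.121 [ 0.18 -0.    0.21] [-0.    0.01  0.  ]
-0.116 [ 0.26 -0.    0.32] [-0.     0.015  0.   ]
-0.111 [ 0.35 -0.    0.42] [-0.    0.02  0.  ]
-0.106 [ 0.44 -0.    0.52] [-0.     0.025  0.   ]
-0.101 [ 0.53 -0.    0.63] [-0.    0.03  0.  ]
-0.096 [ 0.62 -0.    0.73] [-0.     0.035  0.   ]
-0.091 [ 0.71 -0.    0.83] [-0.    0.04  0.  ]
-0.086 [ 0.8  -0.    0.93] [-0.     0.045  0.   ]
-0.081 [ 0.9  -0.    1.03] [-0.    0.05  0.  ]
```

servo_tool(
  targets=[
    [220,0.09,-0.02,0.1,0,0.005,0],
    [220,0.18,-0.03,0.2,0,0.01,0],
    [220,0.27,-0.03,0.3,0,0.015,0],
  ],
)

```text
t: 19.33
tcp_pos: [498.7, -79.5, 294.9]
eef_rot: [1.36, 1.271, -1.189]
wrist_force: [-6.3, -4.9, 3.0]
gripper_width: 22.7
```

```bash
python3 - <<'E'
from h import *
s=where();tang(s)
E
```

```text
t 19.33 tcp [498.7 -79.5 294.9] grasp [500.3 -57.3 129.4] F [-6.3 -4.9  3. ] T [-0.81  0.89  0.05] w 22.7 q [-0.27  0.42  1.86  0.17  0.89 -0.32]
a -0.1140 push(-tang) 2.4 rad 5.6  push by moment 2.7
```

servo_tool(
  targets=[
    [220,0.09,0,0.1,0,0.005,0],
    [220,0.18,0,0.2,0,0.01,0],
    [220,0.27,0,0.3,0,0.015,0],
  ],
)

```text
t: 19.58
tcp_pos: [498.6, -82.2, 292.2]
eef_rot: [1.371, 1.281, -1.181]
wrist_force: [-7.8, -6.3, 12.0]
gripper_width: 23.1
```

```bash
python3 - <<'E'
from h import *
s=where();tang(s)
E
```

```text
t 19.58 tcp [498.6 -82.2 292.2] grasp [500.3 -57.5 127.1] F [-7.8 -6.3 12. ] T [-0.84  1.41  0.15] w 23.1 q [-0.28  0.43  1.86  0.19  0.89 -0.34]
a -0.1008 push(-tang) 11.2 rad 8.0  push by moment 11.8
```

servo_tool(
  targets=[
    [220,0.09,0,0.1,0,0.005,0],
    [220,0.18,0,0.2,0,0.01,0],
    [220,0.18,0,0.2,0,0.01,0],
  ],
)

```text
t: 19.83
tcp_pos: [498.4, -84.0, 290.0]
eef_rot: [1.378, 1.288, -1.175]
wrist_force: [-6.1, -6.0, 6.1]
gripper_width: 23.4
```

```bash
python3 - <<'E'
from h import *
s=where();tang(s)
E
```

```text
t 19.83 tcp [498.4 -84.  290. ] grasp [500.3 -57.7 125.1] F [-6.1 -6.   6.1] T [-0.98  1.06  0.22] w 23.4 q [-0.29  0.43  1.86  0.2   0.89 -0.35]
a -0.0898 push(-tang) 5.5 rad 6.9  push by moment 6.3
```

```bash
python3 - <<'E'
from h import *
s=where();tang(s)
im2,c2=snap('scene','s12.png')
print(proj(c2,PIV),proj(c2,O+106*yc+[0,0,109]))
cv2.imwrite('pics/s12c.png',cv2.resize(im2[100:220,300:410],None,fx=5,fy=5,interpolation=cv2.INTER_CUBIC)[:,:,::-1])
im,c=snap('wrist','w12.png')
cv2.imwrite('pics/w12c.png',cv2.resize(im[0:200,220:420],None,fx=3,fy=3,interpolation=cv2.INTER_CUBIC)[:,:,::-1])
E
```

```text
t 19.83 tcp [498.4 -84.  290. ] grasp [500.3 -57.7 125.1] F [-6.1 -6.   6.1] T [-0.98  1.06  0.22] w 23.4 q [-0.29  0.43  1.86  0.2   0.89 -0.35]
a -0.0898 push(-tang) 5.5 rad 6.9  push by moment 6.3
[357.52647375 147.34193986] [370.33980419 138.86851798]
```

View pics/s12c.png

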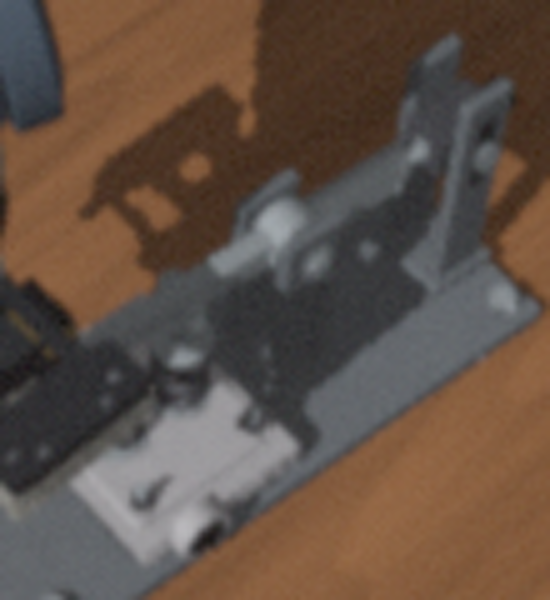

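View pics/w12c.png

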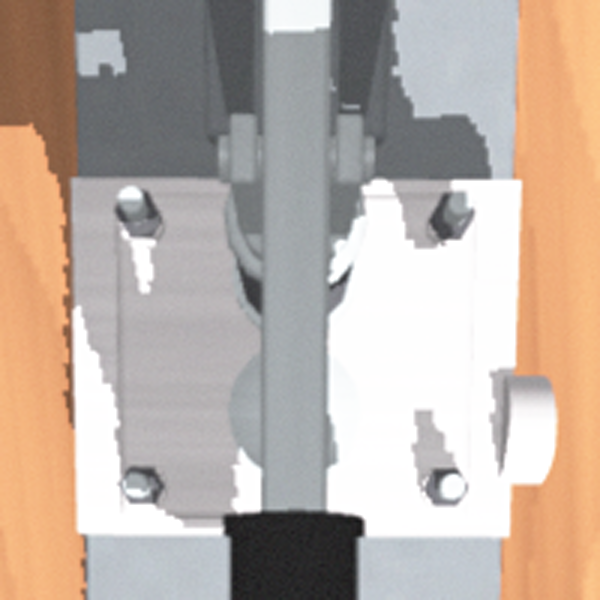

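servo_tool(
  targets=[
    [220,0.09,0,0.1,0,0.005,0],
    [220,0.18,0,0.2,0,0.01,0],
    [220,0.18,0,0.2,0,0.01,0],
  ],
)

```text
t: 20.18
tcp_pos: [498.3, -85.7, 288.2]
eef_rot: [1.386, 1.295, -1.17]
wrist_force: [-8.6, -6.4, 9.0]
gripper_width: 23.1
```

```bash
python3 - <<'E'
from h import *
s=where();tang(s)
E
```

```text
t 20.18 tcp [498.3 -85.7 288.2] grasp [500.3 -57.9 123.5] F [-8.6 -6.4  9. ] T [-0.98  1.33  0.24] w 23.1 q [-0.29  0.44  1.86  0.21  0.89 -0.36]
a -0.0810 push(-tang) 8.4 rad 7.7  push by moment 9.3
```

servo_tool(
  targets=[
    [220,0.09,0,0.1,0,0.005,0],
    [220,0.18,0,0.2,0,0.01,0],
    [220,0.18,0,0.2,0,0.01,0],
  ],
)

```text
t: 20.43
tcp_pos: [498.2, -87.5, 286.1]
eef_rot: [1.393, 1.302, -1.164]
wrist_force: [-9.8, -7.3, 11.1]
gripper_width: 23.4
```

```bash
python3 - <<'E'
from h import *
s=where();tang(s)
E
```

```text
t 20.43 tcp [498.2 -87.5 286.1] grasp [500.3 -58.  121.8] F [-9.8 -7.3 11.1] T [-1.01  1.5   0.23] w 23.4 q [-0.3   0.44  1.86  0.22  0.89 -0.38]
a -0.0712 push(-tang) 10.5 rad 8.8  push by moment 11.2
```

servo_tool(
  targets=[
    [220,0.09,0,0.1,0,0.005,0],
    [220,0.18,0,0.2,0,0.01,0],
    [220,0.18,0,0.2,0,0.01,0],
  ],
)

```text
t: 20.68
tcp_pos: [498.0, -89.2, 283.4]
eef_rot: [1.4, 1.309, -1.159]
wrist_force: [-5.5, -7.4, -0.5]
gripper_width: 22.9
```

```bash
python3 - <<'E'
from h import *
s=where();tang(s)
E
```

```text
t 20.68 tcp [498.  -89.2 283.4] grasp [500.2 -58.1 119.3] F [-5.5 -7.4 -0.5] T [-1.53  0.79  0.14] w 22.9 q [-0.3   0.45  1.87  0.24  0.89 -0.39]
a -0.0574 push(-tang) -0.9 rad 7.7  push by moment 0.8
```

servo_tool(
  targets=[
    [220,0.09,0,0.1,0,0.005,0],
    [220,0.18,0,0.2,0,0.01,0],
    [220,0.18,0,0.2,0,0.01,0],
  ],
)

```text
t: 20.93
tcp_pos: [497.9, -90.9, 281.3]
eef_rot: [1.408, 1.316, -1.153]
wrist_force: [-6.2, -8.2, 1.6]
gripper_width: 22.7
```

```bash
python3 - <<'E'
from h import *
s=where();tang(s)
E
```

```text
t 20.93 tcp [497.9 -90.9 281.3] grasp [500.2 -58.2 117.5] F [-6.2 -8.2  1.6] T [-1.56  1.02  0.18] w 22.7 q [-0.31  0.45  1.87  0.25  0.89 -0.4 ]
a -0.0475 push(-tang) 1.2 rad 8.6  push by moment 2.7
```

```bash
cat >> h.py <<'E'
def viewR(phi):
    p=np.radians(phi);z=np.array([0,0,1.]);tx=np.sin(p)*xc-np.cos(p)*z;tz=-yc
    return np.c_[tx,np.cross(tz,tx),tz]
P=O+141*yc+[0,0,109]
E
python3 - <<'E'
from h import *
Rv=viewR(45);tcp=P-Rv@np.array([240,0,-91]);print(tcp)
s=read_state()
delta(tcp,Rv,0)
delta(tcp-80*Rv[:,0]+[0,0,60],Rv,0)
print(toolR(0)-viewR(0))
E
```

```text
[342.44545958 117.38142109 278.70562748]
t 20.93 shift cm [  4.116 -16.906 -19.305] turn [-0.0755 -0.188   0.7825] tcp [342.4 117.4 278.7]
t 20.93 shift cm [ -7.315 -22.557 -21.604] turn [-0.0755 -0.188   0.7825] tcp [286.  121.3 395.3]
[[0. 0. 0.]
 [0. 0. 0.]
 [0. 0. 0.]]
```

servo_tool(
  targets=[
    [200,0,0,0,0,0,0],
    [170,0,0,0,0,0,0],
    [130,0,0,0,0,0,0],
    [110,0,0,0,0,0,0],
    [110,0,0,0,0,0,0],
    [110,-1.5,0,0,0,0,0],
    [110,-4,0,0,0,0,0],
    [110,-7,0,0,0,0,0],
    [130,-10,0,0,0,0,0],
    [160,-13,0,0,0,0,0],
    [200,-15,0,0,0,0,0],
  ],
)

```text
t: 21.85
tcp_pos: [496.1, -119.9, 431.0]
eef_rot: [1.409, 1.314, -1.151]
wrist_force: [0.5, 0.4, 0.8]
gripper_width: 37.7
```

```bash
python3 - <<'E'
from h import *
where();
im,c=snap('wrist','w13.png');
for a in (-.08,-.06,-.048): print(proj(c,lev(a,225)),proj(c,lev(a,130)))
Rv=viewR(45);tcp=P-Rv@np.array([240,0,-91])
delta(tcp+[0,0,100],Rv,0)
E
```

```text
t 21.85 tcp [ 496.1 -119.9  431. ] grasp [498.8 -87.2 267.3] F [0.5 0.4 0.8] T [-0.11 -0.05  0.02] w 37.7 q [-0.36  0.26  1.72  0.2   1.23 -0.37]
[317.35757354 239.573253  ] [317.37712589 148.84185119]
[317.34486802 239.04129416] [317.36959236 149.30421647]
[317.33743263 238.68921608] [317.36513966 149.55435341]
t 21.9 shift cm [  9.726 -17.018 -21.19 ] turn [-0.0755 -0.1874  0.7758] tcp [342.4 117.4 378.7]
```

View pics/w13.png

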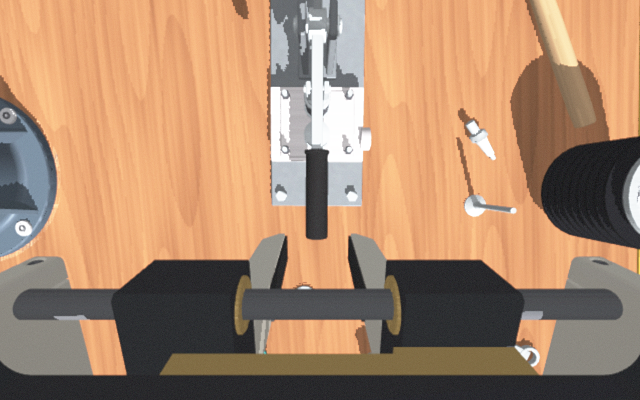

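servo_tool(
  targets=[
    [220,0,-2,-2.5,-0.01,-0.02,0.09],
    [240,0,-4.5,-5.5,-0.02,-0.05,0.2],
    [240,1,-7,-8.5,-0.03,-0.08,0.31],
    [240,2,-9.5,-11.8,-0.04,-0.11,0.42],
    [240,4,-12,-15,-0.05,-0.14,0.53],
    [240,6,-14.5,-18,-0.06,-0.16,0.64],
    [240,8,-16.3,-20.3,-0.07,-0.18,0.74],
    [240,9.7,-17,-21.2,-0.0755,-0.187,0.776],
    [240,9.7,-17,-21.2,-0.0755,-0.187,0.776],
    [240,9.7,-17,-21.2,-0.0755,-0.187,0.776],
    [240,9.7,-17,-21.2,-0.0755,-0.187,0.776],
    [240,9.7,-17,-21.2,-0.0755,-0.187,0.776],
  ],
)

```text
t: 22.9
tcp_pos: [341.1, 119.2, 374.4]
eef_rot: [1.51, 0.573, -0.669]
wrist_force: [-0.3, 0.0, 0.2]
gripper_width: 5.5
```

```bash
python3 - <<'E'
from h import *
where(186);
im,c=snap('wrist','w14.png');print(proj(c,P))
Rv=viewR(45);tcp=P-Rv@np.array([240,0,-91])
delta(tcp,Rv,0)
E
```

```text
t 22.90 tcp [341.1 119.2 374.4] grasp [471.5 110.9 242.1] F [-0.3  0.   0.2] T [-0.05  0.31 -0.01] w 5.5 q [ 0.26 -0.03  2.28 -1.03  0.27  1.25]
[249.67855385 107.68899024]
t 22.95 shift cm [ 6.915 -6.517  0.259] turn [-0.0012 -0.0055  0.0064] tcp [342.4 117.4 278.7]
```

View pics/w14.png

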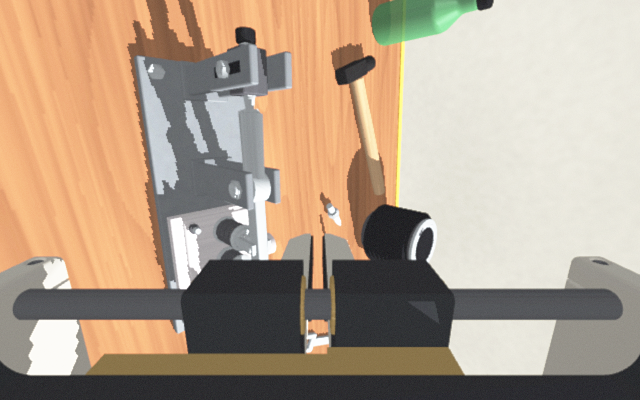

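servo_tool(
  targets=[
    [240,1.5,-1,0,0,0,0],
    [240,4,-2,0,0,0,0],
    [240,6,-3,0,0,0,0],
    [240,7.5,-4,0,0,0,0],
    [240,7.5,-4,0,0,0,0],
    [240,7.5,-4,0,0,0,0],
  ],
)

```text
t: 23.45
tcp_pos: [371.7, 122.2, 318.0]
eef_rot: [1.498, 0.589, -0.7]
wrist_force: [0.1, -0.8, 0.8]
gripper_width: 5.5
```

```bash
python3 - <<'E'
from h import *
import pickle
s=where(186);
im,c=snap('wrist','w15.png');print(proj(c,P));pickle.dump((im,c,s),open('w15.pkl','wb'))
cv2.imwrite('pics/w15c.png',cv2.resize(im[0:200,170:370],None,fx=3,fy=3,interpolation=cv2.INTER_CUBIC)[:,:,::-1])
E
```

```text
t 23.45 tcp [371.7 122.2 318. ] grasp [497.9 112.3 181.7] F [ 0.1 -0.8  0.8] T [0.01 0.24 0.07] w 5.5 q [ 0.25  0.15  2.27 -1.57  0.22  1.8 ]
[265.94477999 106.52924098]
```

View pics/w15c.png

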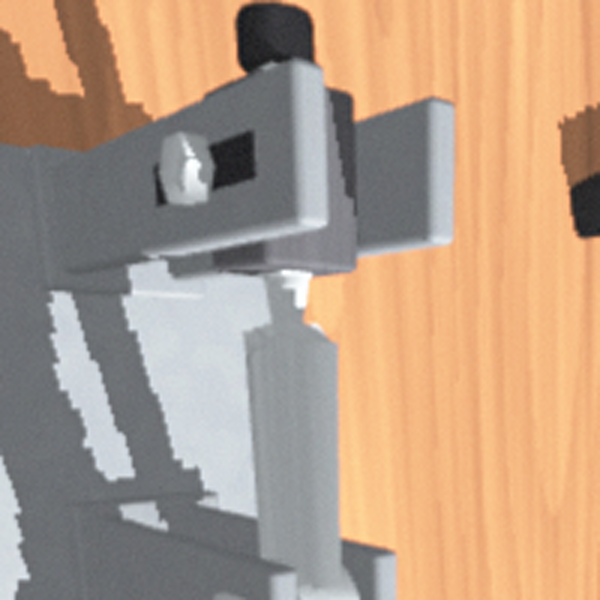

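```bash
python3 - <<'E'
from h import *
import pickle
im,c,s=pickle.load(open('w15.pkl','rb'))
x0,y0,x1,y1=215,75,300,125
cv2.imwrite('pics/w15d.png',cv2.resize(im[y0:y1,x0:x1],None,fx=9,fy=9,interpolation=cv2.INTER_CUBIC)[:,:,::-1])
for z in (106.5,109,111.5):
  for y in (138,141,145,157): 
    q=proj(c,O+y*yc+[0,0,z]);print(z,y,np.round((q-[x0,y0])*9))
for y in (157,187):
  q=proj(c,O+y*yc+[0,0,147]);print('top',y,q,(q-[170,0])*3)
  for x in (-12,-20,12,20): print(x,(proj(c,O+y*yc+x*xc+[0,0,147])-[170,0])*3)
for y in (47,83):
  for x in (-20,20): print('fork',y,x,(proj(c,O+y*yc+x*xc+[0,0,127])-[170,0])*3)
E
```

```text
106.5 138 [444. 322.]
106.5 141 [442. 285.]
106.5 145 [440. 235.]
106.5 157 [432.  80.]
109 138 [460. 321.]
109 141 [459. 284.]
109 145 [456. 233.]
109 157 [449.  78.]
111.5 138 [477. 321.]
111.5 141 [475. 283.]
111.5 145 [473. 231.]
111.5 157 [466.  75.]
top 157 [297.51938727  78.17933995] [382.55816181 234.53801985]
-12 [337.14270192 228.79370806]
-20 [304.57841204 224.67485879]
12 [424.30044436 239.81773486]
20 [450.3022642  243.10653917]
top 187 [296.62307832  25.50868522] [379.86923496  76.52605566]
-12 [332.14648977  63.21911807]
-20 [297.80859395  53.64439148]
12 [423.56230454  88.70936465]
20 [450.6974556   96.27568885]
fork 47 -20 [277.98424106 709.95558797]
fork 47 20 [400.16682016 672.88972254]
fork 83 -20 [270.2645406  569.70113086]
fork 83 20 [398.44747955 546.78557802]
```

View pics/w15d.png

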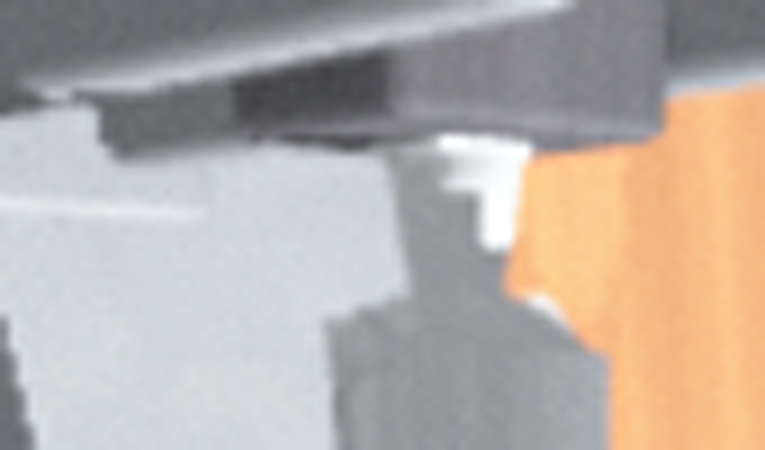

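```bash
python3 - <<'E'
from h import *
import pickle
im,c,s=pickle.load(open('w15.pkl','rb'))
x0,y0,x1,y1=245,10,330,90
cv2.imwrite('pics/w15e.png',cv2.resize(im[y0:y1,x0:x1],None,fx=8,fy=7,interpolation=cv2.INTER_CUBIC)[:,:,::-1])
cv2.imwrite('pics/w15f.png',cv2.resize(im[0:260,80:400],None,fx=2.4,fy=2.3,interpolation=cv2.INTER_CUBIC)[:,:,::-1])
for x in (-20,20,-65,65):
  for y,z in ((157,147),(187,147),(157,12),(100,12),(197,12)):
    q=proj(c,O+x*xc+y*yc+[0,0,z]); print(x,y,z,'e',np.round((q-[x0,y0])*[8,7]),'f',np.round((q-[80,0])*[2.4,2.3]))
E
```

```text
-20 157 147 e [212. 454.] f [460. 172.]
-20 187 147 e [194.  55.] f [454.  41.]
-20 157 12 e [-450.  570.] f [261. 210.]
-20 100 12 e [-394. 1004.] f [278. 353.]
-20 197 12 e [-494.  234.] f [248. 100.]
20 157 147 e [601. 497.] f [576. 186.]
20 187 147 e [602. 155.] f [577.  74.]
20 157 12 e [-128.  589.] f [358. 216.]
20 100 12 e [-93. 986.] f [368. 347.]
20 197 12 e [-155.  284.] f [349. 116.]
-65 157 147 e [-394.  387.] f [278. 150.]
-65 187 147 e [-453. -103.] f [260. -11.]
-65 157 12 e [-897.  544.] f [127. 202.]
-65 100 12 e [-807. 1030.] f [154. 361.]
-65 197 12 e [-967.  163.] f [106.  77.]
65 157 147 e [932. 534.] f [676. 198.]
65 187 147 e [945. 238.] f [679. 101.]
65 157 12 e [172. 606.] f [448. 222.]
65 100 12 e [190. 968.] f [453. 341.]
65 197 12 e [158. 331.] f [443. 132.]
```

View pics/w15e.png

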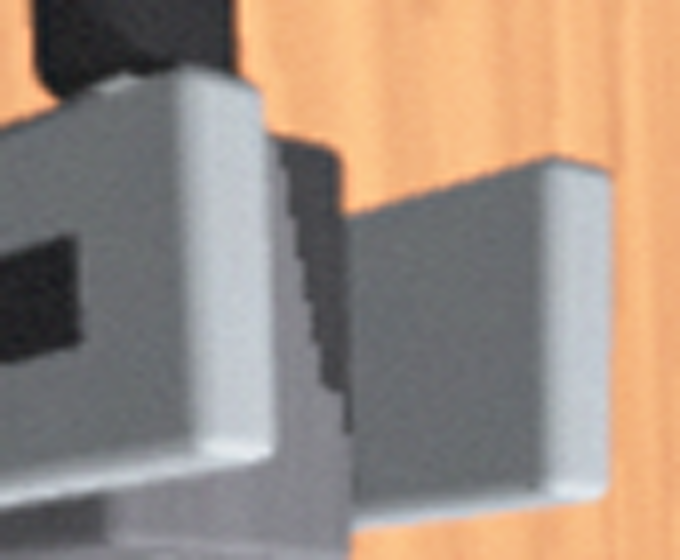

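View pics/w15f.png

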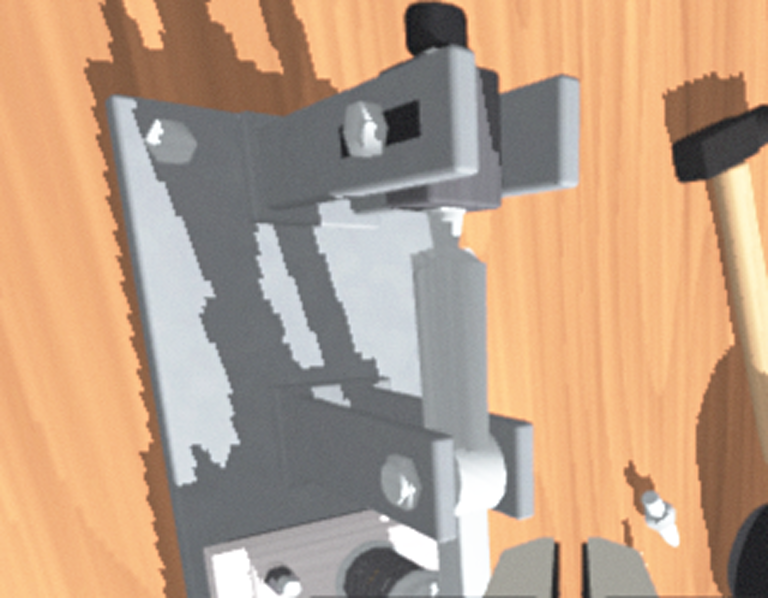

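servo_tool(
  targets=[
    [240,-2,1,1,0,0,0],
    [240,-4.5,2.5,4,0,0,0],
    [240,-6,3,7,0,0,0],
    [240,-6,3,10,0,0,0],
    [240,-6,3,13,0,0,0],
    [240,-6,3,15,0,0,0],
    [240,-6,3,16,0,0,0],
    [240,-6,3,16,0,0,0],
    [240,-6,3,16,0,0,0],
    [240,-6,3,16,0,0,0],
  ],
)

```text
t: 24.33
tcp_pos: [348.7, 16.6, 370.3]
eef_rot: [1.494, 0.603, -0.718]
wrist_force: [-0.1, -0.3, -0.7]
gripper_width: 5.3
```

```bash
python3 - <<'E'
from h import *
import pickle
s=where(186);
im,c=snap('wrist','w16.png');pickle.dump((im,c,s),open('w16.pkl','wb'))
for a in (-.1,-.05,0):
  print(a,[np.round(proj(c,lev(a,r)),1).tolist() for r in (0,65,130,180,225)])
E
```

```text
t 24.33 tcp [348.7  16.6 370.3] grasp [472.    6.5 231.5] F [-0.1 -0.3 -0.7] T [0.01 0.26 0.06] w 5.3 q [-0.09 -0.06  2.31  0.02  0.16 -0.04]
-0.1 [[253.4, 72.0], [261.2, 146.5], [268.3, 214.0], [273.4, 261.9], [277.6, 302.2]]
-0.05 [[253.4, 72.0], [259.4, 146.5], [264.8, 213.0], [268.6, 259.4], [271.7, 298.2]]
0 [[253.4, 72.0], [257.7, 146.4], [261.4, 211.7], [264.0, 256.7], [266.1, 294.0]]
```

View pics/w16.png

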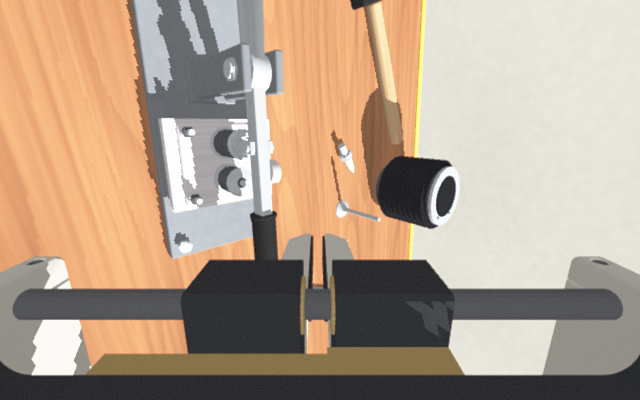

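```bash
python3 - <<'E'
from h import *
import pickle
im,c,s=pickle.load(open('w16.pkl','rb'))
cv2.imwrite('pics/w16c.png',cv2.resize(im[60:265,215:315],None,fx=6,fy=2.9,interpolation=cv2.INTER_CUBIC)[:,:,::-1])
g=im.astype(int)
rows=[]
for v in range(216,259,3):
    r=g[v,235:300].max(1); idx=np.where(r<70)[0]
    rows.append((v,235+idx.min(),235+idx.max()));
print(rows)
for a in (-.1,-.05,0):
    # silhouette of grip radius 12: project circle points
    out=[]
    for r in (140,160,178):
        n=[];
        ax=-np.cos(a)*yc-np.sin(a)*np.array([0,0,1.]);up=np.cross(ax,xc)
        pts=np.array([proj(c,lev(a,r)+12*(np.cos(t)*xc+np.sin(t)*up)) for t in np.linspace(0,6.28,73)])
        cc=proj(c,lev(a,r)); out.append((np.round(cc,1).tolist(),round(pts[:,0].min(),1),round(pts[:,0].max(),1)))
    print(a,out)
E
```

```text
[(216, np.int64(251), np.int64(274)), (219, np.int64(252), np.int64(274)), (222, np.int64(252), np.int64(274)), (225, np.int64(252), np.int64(274)), (228, np.int64(253), np.int64(274)), (231, np.int64(253), np.int64(274)), (234, np.int64(253), np.int64(275)), (237, np.int64(254), np.int64(275)), (240, np.int64(254), np.int64(275)), (243, np.int64(254), np.int64(275)), (246, np.int64(254), np.int64(275)), (249, np.int64(255), np.int64(275)), (252, np.int64(255), np.int64(276)), (255, np.int64(255), np.int64(276)), (258, np.int64(256), np.int64(276))]
-0.1 [([269.4, 223.9], np.float64(257.0), np.float64(281.6)), ([271.4, 243.1], np.float64(259.2), np.float64(283.4)), ([273.2, 260.0], np.float64(261.2), np.float64(285.1))]
-0.05 [([265.6, 222.6], np.float64(253.4), np.float64(277.6)), ([267.1, 241.3], np.float64(255.1), np.float64(279.0)), ([268.4, 257.7], np.float64(256.6), np.float64(280.1))]
0 [([261.9, 221.0], np.float64(249.9), np.float64(273.8)), ([263.0, 239.2], np.float64(251.1), np.float64(274.6)), ([263.9, 255.0], np.float64(252.3), np.float64(275.3))]
```

View pics/w16c.png

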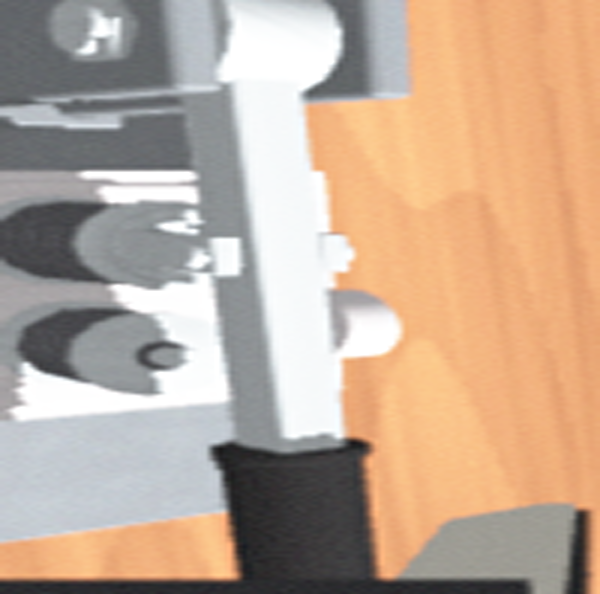

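```bash
python3 - <<'E'
from h import *
import pickle
im,c,s=pickle.load(open('w16.pkl','rb'))
for x in (-22,-20,-18,18,20,22): print(x,np.round(proj(c,O+x*xc+47*yc+[0,0,127]),1))
for y in (190,100,0,-100,-134.5): print('plate',y,np.round(proj(c,O-65*xc+y*yc+[0,0,12]),1))
g=im.astype(int)
for v in (30,60,90,220,235):
    r=g[v,120:200]; print(v,[ (120+i) for i in range(1,79) if (r[i,0]-r[i,2]<30)][:1])
print('ret',np.round(proj(c,O+[0,0,87]),1),'fitted tip',np.round(proj(c,O-40*yc+[0,0,78]),1))
cv2.imwrite('pics/w16d.png',cv2.resize(im[60:110,225:300],None,fx=10,fy=10,interpolation=cv2.INTER_CUBIC)[:,:,::-1])
E
```

```text
-22 [241.9  90.5]
-20 [244.2  90.7]
-18 [246.4  90.8]
18 [282.5  93.4]
20 [284.4  93.6]
22 [286.2  93.7]
plate 190 [121.1 -79. ]
plate 100 [138.9  37.2]
plate 0 [155.2 144.2]
plate -100 [168.8 233.4]
plate -134.5 [173.  260.8]
30 [136]
60 [140]
90 [145]
220 [164]
235 [166]
ret [246.3 145. ] fitted tip [244.8 182.8]
```

View pics/w16d.png

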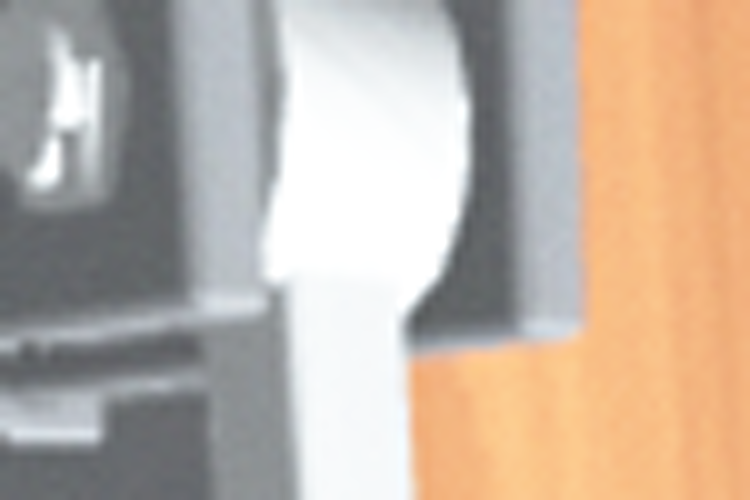

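```bash
python3 - <<'E'
from h import *
Rv=viewR(-55);tcp=P-Rv@np.array([250,0,-91]);print(tcp)
delta([480,60,500],viewR(0),0)
E
```

```text
[716.04796967  91.56185923 252.39410909]
t 24.38 shift cm [-1.185 18.167 -5.271] turn [-6.000e-04  8.400e-03 -7.281e-01] tcp [480.  60. 500.]
```

servo_tool(
  targets=[
    [240,-1,2,-0.5,0,0,-0.06],
    [240,-2,5,-1.2,0,0,-0.16],
    [240,-2,8,-2,0,0,-0.27],
    [240,-2,11,-3,0,0,-0.38],
    [240,-2,14,-4,0,0,-0.49],
    [240,-1.5,16.5,-5,0,0,-0.6],
    [240,-1.2,18.2,-5.3,0,0,-0.7],
    [240,-1.2,18.2,-5.3,0,0,-0.728],
    [240,-1.2,18.2,-5.3,0,0,-0.728],
    [240,-1.2,18.2,-5.3,0,0,-0.728],
  ],
)

```text
t: 25.22
tcp_pos: [480.9, 60.6, 498.9]
eef_rot: [1.261, 1.168, -1.27]
wrist_force: [-0.0, 0.4, 0.1]
gripper_width: 5.7
```

```bash
python3 - <<'E'
from h import *
where()
Rv=viewR(-55);tcp=P-Rv@np.array([250,0,-91]);
delta(tcp,Rv,0); delta(tcp+[0,0,100],Rv,0)
E
```

```text
t 25.22 tcp [480.9  60.6 498.9] grasp [480.6  59.6 331.9] F [-0.   0.4  0.1] T [-0.04 -0.07 -0.01] w 5.7 q [ 0.03  0.14  1.68 -0.01  1.32  0.11]
t 25.22 shift cm [24.595 23.232 -5.065] turn [-0.011   0.0015 -0.9588] tcp [716.   91.6 252.4]
t 25.22 shift cm [14.595 23.221 -5.003] turn [-0.011   0.0015 -0.9588] tcp [716.   91.6 352.4]
```

servo_tool(
  targets=[
    [240,0.5,2,-0.5,0,0,-0.08],
    [240,1.5,5,-1.2,0,0,-0.19],
    [240,3,8,-2,0,0,-0.3],
    [240,5,11,-2.7,0,0,-0.41],
    [240,7,14,-3.4,0,0,-0.52],
    [240,9,17,-4,0,0,-0.63],
    [240,11.5,20,-4.5,0,0,-0.74],
    [240,13.5,22.2,-4.8,-0.01,0,-0.85],
    [240,14.6,23.2,-5,-0.01,0,-0.959],
    [240,17,23.2,-5,-0.01,0,-0.959],
    [240,20,23.2,-5,-0.01,0,-0.959],
    [240,22.5,23.2,-5.05,-0.01,0,-0.959],
    [240,24.6,23.2,-5.07,-0.01,0,-0.959],
    [240,24.6,23.2,-5.07,-0.01,0,-0.959],
    [240,24.6,23.2,-5.07,-0.01,0,-0.959],
  ],
)

```text
t: 26.47
tcp_pos: [715.4, 92.3, 251.9]
eef_rot: [0.66, 1.875, -1.918]
wrist_force: [0.7, 0.8, 0.6]
gripper_width: 5.4
```

```bash
python3 - <<'E'
from h import *
import pickle
s=where(186)
c=imaging.calibration('wrist')
ims=[imaging.capture('wrist').astype(float) for _ in range(4)]
im=np.mean(ims,0).astype(np.uint8);cv2.imwrite('pics/w17.png',im[:,:,::-1]);pickle.dump((im,c,s),open('w17.pkl','wb'))
print(proj(c,P))
E
```

```text
t 26.47 tcp [715.4  92.3 251.9] grasp [563.1 102.6 145.6] F [0.7 0.8 0.6] T [ 0.   -0.52 -0.05] w 5.4 q [0.05 1.   0.99 0.11 2.11 0.13]
[318.96749808 100.00032239]
```

View pics/w17.png

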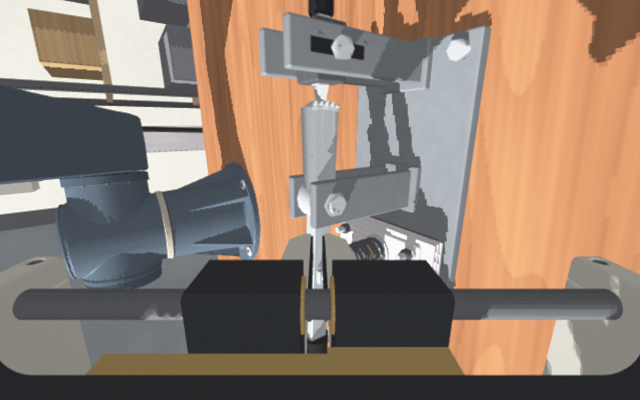

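Teeth are visible at about (320, 100). I'll zoom in.

```bash
python3 - <<'E'
from h import *
import pickle
im,c,s=pickle.load(open('w17.pkl','rb'))
x0,y0,x1,y1=290,70,350,115
cv2.imwrite('pics/w17c.png',cv2.resize(im[y0:y1,x0:x1],None,fx=13,fy=13,interpolation=cv2.INTER_CUBIC)[:,:,::-1])
for z in (106.5,109,111.5):
  print(z,[np.round((proj(c,O+x*xc+141*yc+[0,0,z])-[x0,y0])*13).tolist() for x in (-6,0,6)])
for x in (-21,21): print(x,np.round(proj(c,O+x*xc+157*yc+[0,0,147]),1),np.round(proj(c,O+x*xc+47*yc+[0,0,127]),1))
E
```

```text
106.5 [[353.0, 399.0], [412.0, 392.0], [474.0, 385.0]]
109 [[318.0, 397.0], [377.0, 390.0], [438.0, 383.0]]
111.5 [[282.0, 395.0], [341.0, 388.0], [402.0, 381.0]]
-21 [258.7  76. ] [287.7 217.2]
21 [287.4  66.8] [315.5 231.6]
```

View pics/w17c.png

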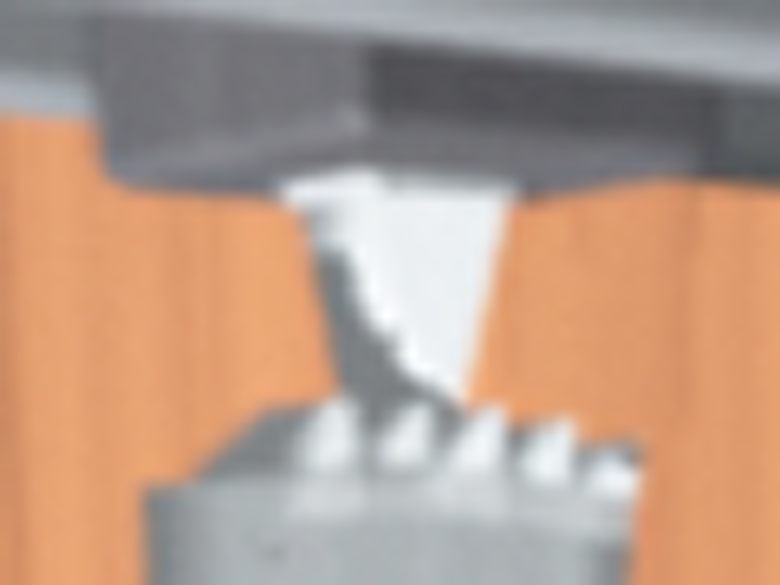

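```bash
python3 - <<'E'
from h import *
where()
s=read_state()
delta(s['tcp_pos']+[0,0,100],R.from_rotvec(s['eef_rot']).as_matrix(),0)
delta([560,0,480],toolR(0),0)
G=lev(-0.036);print(G)
delta(G+[0,0,120],toolR(0))
E
```

```text
t 26.67 tcp [715.9  92.3 254. ] grasp [579.5 101.6 158.1] F [ 0.9 -0.3  0.4] T [-0.09 -0.49  0.02] w 5.4 q [0.05 1.   0.99 0.11 2.11 0.13]
t 26.67 shift cm [-5.743 -8.186 -0.   ] turn [0. 0. 0.] tcp [715.9  92.3 354. ]
t 26.67 shift cm [ -0.759 -27.07   10.271] turn [5.00e-04 3.00e-04 9.59e-01] tcp [560.   0. 480.]
[500.37933583 -58.81000121 115.47860041]
t 26.67 shift cm [  8.233 -23.909  16.546] turn [5.00e-04 3.00e-04 9.59e-01] tcp [500.4 -58.8 402.5]
```

servo_tool(
  targets=[
    [240,-1.7,-2.4,0,0,0,0],
    [240,-3.8,-5.4,0,0,0,0],
    [240,-5.7,-8.2,0,0,0,0.03],
    [240,-6,-11,1.5,0,0,0.13],
    [240,-5.8,-14,3,0,0,0.24],
    [240,-5.3,-17,4.5,0,0,0.35],
    [240,-4.5,-20,6,0,0,0.46],
    [240,-3.5,-22.5,7.5,0,0,0.57],
    [200,-2.2,-25,9,0,0,0.68],
    [160,-0.8,-27,10.3,0,0,0.79],
    [110,1.2,-26.5,11.7,0,0,0.88],
    [110,3.5,-25.5,13.3,0,0,0.959],
    [110,6,-24.6,15,0,0,0.959],
    [110,8.2,-23.9,16.5,0,0,0.959],
    [110,8.2,-23.9,16.5,0,0,0.959],
    [110,8.2,-23.9,16.5,0,0,0.959],
    [110,8.2,-23.9,16.5,0,0,0.959],
  ],
)

```text
t: 28.08
tcp_pos: [501.6, -58.3, 402.6]
eef_rot: [1.259, 1.176, -1.26]
wrist_force: [-1.0, 0.0, -0.8]
gripper_width: 52.5
```

```bash
python3 - <<'E'
from h import *
where(186)
delta(lev(-0.036),toolR(0))
im,c=snap('wrist','w18.png')
print(proj(c,lev(-.036,130)),proj(c,lev(-.036,225)))
E
```

```text
t 28.08 tcp [501.6 -58.3 402.6] grasp [501.5 -58.3 216.6] F [-1.   0.  -0.8] T [-0.06 -0.08  0.  ] w 52.5 q [-0.21  0.27  1.77 -0.    1.1  -0.14]
t 28.08 shift cm [12.012 -0.11   0.059] turn [0.0003 0.0001 0.0003] tcp [500.4 -58.8 282.5]
[317.07386526 150.83064999] [317.15388553 247.82621399]
```

View pics/w18.png

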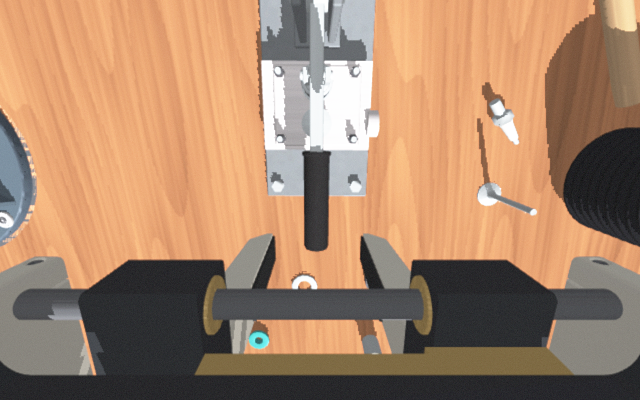

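servo_tool(
  targets=[
    [110,1,-0.05,0,0,0,0],
    [110,3.5,-0.1,0,0,0,0],
    [110,6,-0.13,0.03,0,0,0],
    [110,8.5,-0.13,0.06,0,0,0],
    [110,10.5,-0.13,0.06,0,0,0],
    [110,12,-0.13,0.06,0,0,0],
    [110,12,-0.13,0.06,0,0,0],
    [150,12,-0.13,0.06,0,0,0],
    [180,12,-0.13,0.06,0,0,0],
    [200,12,-0.13,0.06,0,0,0],
    [220,12,-0.13,0.06,0,0,0],
    [220,12,-0.13,0.06,0,0,0],
    [220,12,-0.13,0.06,0,0,0],
  ],
  squeeze=40,
)

```text
t: 29.22
tcp_pos: [499.9, -59.0, 281.8]
eef_rot: [1.26, 1.176, -1.259]
wrist_force: [4.2, 1.1, 2.3]
gripper_width: 23.1
```

```bash
python3 - <<'E'
from h import *
s=where();ang(s);tang(s)
arc(-0.036,0,0.064,10)
E
```

```text
t 29.22 tcp [499.9 -59.  281.8] grasp [500.  -59.  114.8] F [4.2 1.1 2.3] T [ 0.17 -0.75  0.04] w 23.1 q [-0.21  0.44  1.88  0.    0.83 -0.14]
lever ang if r: -0.0325 r 180.2 x -0.4 tilt 0.0
a -0.0325 push(-tang) 2.4 rad -1.3  push by moment 2.4
-0.026 [ 0.18 -0.    0.17] [0.   0.01 0.  ]
-0.016 [ 0.36 -0.    0.34] [0.   0.02 0.  ]
-0.006 [ 0.55 -0.    0.51] [0.   0.03 0.  ]
0.004 [ 0.73 -0.    0.68] [0.   0.04 0.  ]
0.014 [ 0.92 -0.    0.84] [0.   0.05 0.  ]
0.024 [ 1.11 -0.    1.  ] [0.   0.06 0.  ]
0.034 [ 1.3  -0.    1.16] [0.   0.07 0.  ]
0.044 [ 1.49 -0.    1.32] [0.   0.08 0.  ]
0.054 [ 1.69 -0.    1.48] [0.   0.09 0.  ]
0.064 [ 1.88 -0.    1.64] [0.  0.1 0. ]
```

servo_tool(
  targets=[
    [220,0.09,0.01,0.08,0,0.005,0],
    [220,0.18,0.02,0.17,0,0.01,0],
    [220,0.18,0.02,0.17,0,0.01,0],
  ],
)

```text
t: 29.47
tcp_pos: [499.9, -60.8, 280.0]
eef_rot: [1.267, 1.184, -1.255]
wrist_force: [3.3, 0.7, 5.0]
gripper_width: 23.1
```

```bash
python3 - <<'E'
from h import *
s=where();tang(s)
E
```

```text
t 29.47 tcp [499.9 -60.8 280. ] grasp [499.9 -59.1 113. ] F [3.3 0.7 5. ] T [ 0.15 -0.71  0.05] w 23.1 q [-0.22  0.44  1.88  0.01  0.82 -0.16]
a -0.0220 push(-tang) 5.1 rad -0.9  push by moment 4.9
```

servo_tool(
  targets=[
    [220,0.09,0,0.08,0,0.005,0],
    [220,0.18,0,0.17,0,0.01,0],
    [220,0.18,0,0.17,0,0.01,0],
  ],
)

```text
t: 29.72
tcp_pos: [499.8, -62.5, 278.4]
eef_rot: [1.275, 1.191, -1.25]
wrist_force: [2.6, 1.6, 8.7]
gripper_width: 22.7
```

```bash
python3 - <<'E'
from h import *
s=where();tang(s)
E
```

```text
t 29.72 tcp [499.8 -62.5 278.4] grasp [500.  -59.1 111.5] F [2.6 1.6 8.7] T [ 0.18 -0.44  0.02] w 22.7 q [-0.22  0.44  1.88  0.03  0.82 -0.17]
a -0.0138 push(-tang) 8.8 rad -1.7  push by moment 9.5
```

servo_tool(
  targets=[
    [220,0.09,0,0.08,0,0.005,0],
    [220,0.18,0,0.17,0,0.01,0],
    [220,0.18,0,0.17,0,0.01,0],
  ],
)

```text
t: 29.97
tcp_pos: [499.7, -64.2, 276.7]
eef_rot: [1.283, 1.198, -1.244]
wrist_force: [2.0, 1.6, 10.2]
gripper_width: 22.8
```

```bash
python3 - <<'E'
from h import *
s=where();tang(s)
E
```

```text
t 29.97 tcp [499.7 -64.2 276.7] grasp [500.  -59.1 109.8] F [ 2.   1.6 10.2] T [ 0.19 -0.33 -0.01] w 22.8 q [-0.23  0.45  1.88  0.04  0.82 -0.19]
a -0.0043 push(-tang) 10.2 rad -1.7  push by moment 10.9
```

servo_tool(
  targets=[
    [220,0.09,0,0.08,0,0.005,0],
    [220,0.18,0,0.17,0,0.01,0],
    [220,0.18,0,0.17,0,0.01,0],
  ],
)

```text
t: 30.22
tcp_pos: [499.6, -65.8, 275.0]
eef_rot: [1.29, 1.205, -1.239]
wrist_force: [1.2, 1.0, 12.4]
gripper_width: 23.3
```

```bash
python3 - <<'E'
from h import *
s=where();tang(s)
E
```

```text
t 30.22 tcp [499.6 -65.8 275. ] grasp [500.  -59.1 108.1] F [ 1.2  1.  12.4] T [ 0.18 -0.34  0.02] w 23.3 q [-0.23  0.45  1.88  0.05  0.82 -0.2 ]
a 0.0051 push(-tang) 12.4 rad -1.1  push by moment 12.8
```

servo_tool(
  targets=[
    [220,0.09,0,0.08,0,0.005,0],
    [220,0.18,0,0.17,0,0.01,0],
    [220,0.18,0,0.17,0,0.01,0],
  ],
)

```text
t: 30.47
tcp_pos: [499.5, -67.5, 273.2]
eef_rot: [1.298, 1.212, -1.234]
wrist_force: [-0.2, 1.0, 13.1]
gripper_width: 23.2
```

```bash
python3 - <<'E'
from h import *
s=where();tang(s)
E
```

```text
t 30.47 tcp [499.5 -67.5 273.2] grasp [500.  -59.1 106.4] F [-0.2  1.  13.1] T [ 0.15 -0.17  0.02] w 23.2 q [-0.24  0.45  1.88  0.07  0.82 -0.21]
a 0.0144 push(-tang) 13.1 rad -1.2  push by moment 13.7
```

servo_tool(
  targets=[
    [220,0.09,0,0.08,0,0.005,0],
    [220,0.18,0,0.17,0,0.01,0],
    [220,0.18,0,0.17,0,0.01,0],
  ],
)

```text
t: 30.72
tcp_pos: [499.3, -69.0, 270.6]
eef_rot: [1.306, 1.219, -1.229]
wrist_force: [5.4, 0.7, 2.6]
gripper_width: 23.6
```

```bash
python3 - <<'E'
from h import *
s=where();tang(s)
E
```

```text
t 30.72 tcp [499.3 -69.  270.6] grasp [499.9 -59.  103.9] F [5.4 0.7 2.6] T [ 0.1  -1.08 -0.05] w 23.6 q [-0.24  0.46  1.88  0.08  0.81 -0.23]
a 0.0282 push(-tang) 2.6 rad -1.2  push by moment 2.8
```

servo_tool(
  targets=[
    [220,0.09,0,0.08,0,0.005,0],
    [220,0.18,0,0.17,0,0.01,0],
    [220,0.18,0,0.17,0,0.01,0],
  ],
)

```text
t: 30.97
tcp_pos: [499.2, -70.7, 268.7]
eef_rot: [1.313, 1.226, -1.224]
wrist_force: [4.5, 0.4, 4.9]
gripper_width: 23.2
```

```bash
python3 - <<'E'
from h import *
s=where();tang(s);ang(s)
E
```

```text
t 30.97 tcp [499.2 -70.7 268.7] grasp [500.  -59.  102.1] F [4.5 0.4 4.9] T [ 0.07 -0.98 -0.06] w 23.2 q [-0.25  0.46  1.88  0.1   0.81 -0.24]
a 0.0384 push(-tang) 4.8 rad -0.9  push by moment 5.0
lever ang if r: 0.0384 r 180.2 x -0.4 tilt 4.0
```

```bash
python3 - <<'E'
from h import *
arc(0.038,0,0.108,7)
E
```

```text
0.048 [0.18 0.   0.17] [-0.    0.01  0.  ]
0.058 [0.36 0.   0.34] [-0.    0.02  0.  ]
0.068 [0.55 0.   0.51] [-0.    0.03  0.  ]
0.078 [0.73 0.   0.68] [-0.    0.04  0.  ]
0.088 [0.92 0.   0.84] [-0.    0.05  0.  ]
0.098 [1.11 0.   1.  ] [-0.    0.06  0.  ]
0.108 [1.3  0.   1.16] [-0.    0.07  0.  ]
```

servo_tool(
  targets=[
    [220,0.09,0,0.08,0,0.005,0],
    [220,0.18,0,0.17,0,0.01,0],
    [220,0.27,0,0.25,0,0.015,0],
    [220,0.37,0,0.33,0,0.02,0],
    [220,0.37,0,0.33,0,0.02,0],
  ],
)

```text
t: 31.38
tcp_pos: [499.0, -73.8, 265.0]
eef_rot: [1.328, 1.24, -1.214]
wrist_force: [3.4, -0.2, 10.1]
gripper_width: 23.0
```

```bash
python3 - <<'E'
from h import *
s=where();tang(s)
E
```

```text
t 31.38 tcp [499.  -73.8 265. ] grasp [500.  -58.8  98.7] F [ 3.4 -0.2 10.1] T [-0.03 -0.68 -0.  ] w 23.0 q [-0.26  0.47  1.88  0.12  0.81 -0.27]
a 0.0573 push(-tang) 10.1 rad -0.6  push by moment 10.8
```

servo_tool(
  targets=[
    [220,0.09,0,0.08,0,0.005,0],
    [220,0.18,0,0.16,0,0.01,0],
    [220,0.18,0,0.16,0,0.01,0],
  ],
)

```text
t: 31.63
tcp_pos: [498.9, -75.3, 263.1]
eef_rot: [1.335, 1.247, -1.209]
wrist_force: [3.1, -2.8, 10.6]
gripper_width: 22.9
```

```bash
python3 - <<'E'
from h import *
s=where();tang(s)
E
```

```text
t 31.63 tcp [498.9 -75.3 263.1] grasp [500.  -58.7  97. ] F [ 3.1 -2.8 10.6] T [-0.18 -0.58 -0.  ] w 22.9 q [-0.26  0.47  1.88  0.14  0.81 -0.29]
a 0.0668 push(-tang) 10.8 rad 1.8  push by moment 10.2
```

servo_tool(
  targets=[
    [220,0.09,0,0.08,0,0.005,0],
    [220,0.18,0,0.16,0,0.01,0],
    [220,0.18,0,0.16,0,0.01,0],
  ],
)

```text
t: 31.88
tcp_pos: [498.8, -76.8, 261.2]
eef_rot: [1.343, 1.254, -1.203]
wrist_force: [3.2, -3.4, 9.7]
gripper_width: 22.8
```

```bash
python3 - <<'E'
from h import *
s=where();tang(s)
E
```

```text
t 31.88 tcp [498.8 -76.8 261.2] grasp [500.  -58.5  95.2] F [ 3.2 -3.4  9.7] T [-0.28 -0.61  0.04] w 22.8 q [-0.26  0.48  1.88  0.15  0.81 -0.3 ]
a 0.0768 push(-tang) 9.9 rad 2.5  push by moment 9.2
```

servo_tool(
  targets=[
    [220,0.05,0,0.04,0,0.0025,0],
    [220,0.09,0,0.08,0,0.005,0],
    [220,0.09,0,0.08,0,0.005,0],
  ],
)

```text
t: 32.13
tcp_pos: [498.8, -77.5, 260.3]
eef_rot: [1.346, 1.257, -1.201]
wrist_force: [1.6, -3.7, 13.3]
gripper_width: 23.2
```

```bash
python3 - <<'E'
from h import *
s=where();tang(s)
E
```

```text
t 32.13 tcp [498.8 -77.5 260.3] grasp [500.1 -58.5  94.4] F [ 1.6 -3.7 13.3] T [-0.45 -0.39 -0.07] w 23.2 q [-0.27  0.48  1.88  0.16  0.81 -0.31]
a 0.0812 push(-tang) 13.5 rad 2.5  push by moment 14.0
```

servo_tool(
  targets=[
    [220,0.05,0,0.04,0,0.0025,0],
    [220,0.09,0,0.08,0,0.005,0],
    [220,0.09,0,0.08,0,0.005,0],
  ],
)

```text
t: 32.38
tcp_pos: [498.7, -78.3, 259.6]
eef_rot: [1.35, 1.261, -1.198]
wrist_force: [0.3, -4.2, 15.7]
gripper_width: 23.3
```

```bash
python3 - <<'E'
from h import *
s=where();tang(s)
E
```

```text
t 32.38 tcp [498.7 -78.3 259.6] grasp [500.1 -58.4  93.8] F [ 0.3 -4.2 15.7] T [-0.46 -0.29  0.01] w 23.3 q [-0.27  0.48  1.88  0.16  0.81 -0.31]
a 0.0847 push(-tang) 16.0 rad 2.9  push by moment 16.3
```

servo_tool(
  targets=[
    [220,0.05,0,0.04,0,0.0025,0],
    [220,0.09,0,0.08,0,0.005,0],
    [220,0.09,0,0.08,0,0.005,0],
  ],
)

```text
t: 32.63
tcp_pos: [498.7, -79.0, 258.8]
eef_rot: [1.354, 1.264, -1.195]
wrist_force: [-0.8, -5.0, 19.9]
gripper_width: 23.1
```

```bash
python3 - <<'E'
from h import *
s=where();tang(s);ang(s)
E
```

```text
t 32.63 tcp [498.7 -79.  258.8] grasp [500.1 -58.3  93.1] F [-0.8 -5.  19.9] T [-0.52 -0.04  0.08] w 23.1 q [-0.27  0.48  1.88  0.17  0.81 -0.32]
a 0.0884 push(-tang) 20.2 rad 3.3  push by moment 20.8
lever ang if r: 0.0884 r 180.1 x -0.3 tilt 7.1
```

servo_tool(
  targets=[
    [220,0.05,0,0.04,0,0.0025,0],
    [220,0.09,0,0.08,0,0.005,0],
    [220,0.09,0,0.08,0,0.005,0],
  ],
)

```text
t: 32.88
tcp_pos: [498.6, -79.6, 256.9]
eef_rot: [1.358, 1.268, -1.193]
wrist_force: [5.5, -4.3, 4.1]
gripper_width: 23.2
```

```bash
python3 - <<'E'
from h import *
s=where();tang(s)
E
```

```text
t 32.88 tcp [498.6 -79.6 256.9] grasp [500.  -58.1  91.3] F [ 5.5 -4.3  4.1] T [-0.65 -0.91 -0.08] w 23.2 q [-0.27  0.49  1.88  0.18  0.81 -0.33]
a 0.0985 push(-tang) 4.5 rad 3.5  push by moment 4.6
```

servo_tool(
  targets=[
    [220,0.05,0,0.04,0,0.0025,0],
    [220,0.09,0,0.08,0,0.005,0],
    [220,0.14,0,0.12,0,0.0075,0],
    [220,0.18,0,0.16,0,0.01,0],
    [220,0.23,0,0.2,0,0.0125,0],
    [220,0.28,0,0.24,0,0.015,0],
    [220,0.33,0,0.28,0,0.018,0],
    [220,0.38,0,0.32,0,0.02,0],
    [220,0.38,0,0.32,0,0.02,0],
  ],
)

```text
t: 33.63
tcp_pos: [498.4, -82.5, 253.2]
eef_rot: [1.372, 1.282, -1.182]
wrist_force: [1.8, -6.2, 11.4]
gripper_width: 23.0
```

```bash
python3 - <<'E'
from h import *
s=where();tang(s);ang(s)
im,c=snap('wrist','w19.png');im2,c2=snap('scene','s19.png')
cv2.imwrite('pics/s19c.png',cv2.resize(im2[100:220,300:410],None,fx=5,fy=5,interpolation=cv2.INTER_CUBIC)[:,:,::-1])
s=where()
E
```

```text
t 33.63 tcp [498.4 -82.5 253.2] grasp [500.1 -57.8  88. ] F [ 1.8 -6.2 11.4] T [-0.94 -0.36 -0.03] w 23.0 q [-0.28  0.49  1.88  0.2   0.81 -0.36]
a 0.1168 push(-tang) 12.1 rad 4.7  push by moment 13.1
lever ang if r: 0.1168 r 180.1 x -0.4 tilt 8.5
t 33.73 tcp [498.4 -82.5 253.2] grasp [500.1 -57.8  88. ] F [ 0.6 -6.5 11.5] T [-0.97 -0.36 -0.09] w 23.0 q [-0.28  0.49  1.88  0.2   0.81 -0.36]
```

View pics/w19.png

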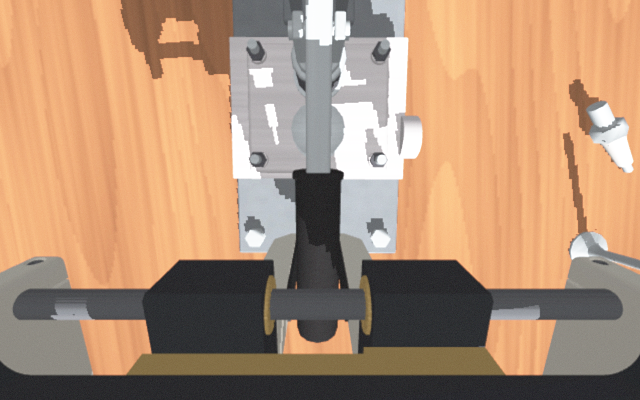

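View pics/s19c.png

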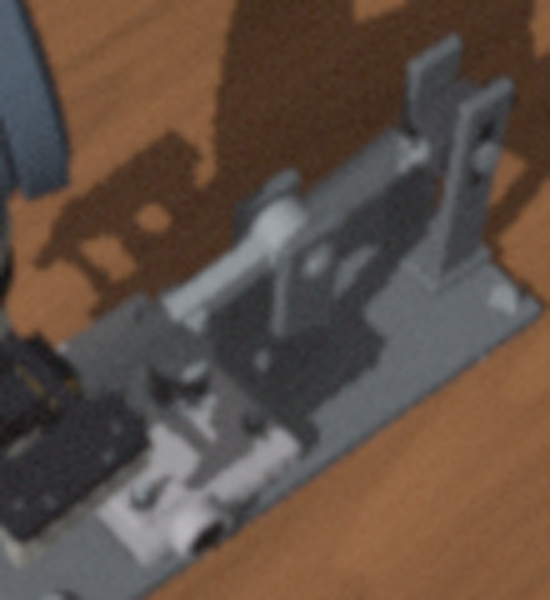

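servo_tool(
  targets=[
    [220,0.04,0,0.03,0,0.002,0],
    [220,0.08,0,0.07,0,0.004,0],
    [220,0.11,0,0.1,0,0.006,0],
    [220,0.11,0,0.1,0,0.006,0],
    [220,0.11,0,0.1,0,0.006,0],
  ],
)

```text
t: 34.15
tcp_pos: [498.4, -83.4, 252.2]
eef_rot: [1.377, 1.286, -1.179]
wrist_force: [0.4, -7.4, 16.3]
gripper_width: 23.0
```

```bash
python3 - <<'E'
from h import *
s=where();tang(s);ang(s)
arm.hand_in()
E
```

```text
t 34.15 tcp [498.4 -83.4 252.2] grasp [500.1 -57.7  87.2] F [ 0.4 -7.4 16.3] T [-0.99 -0.14 -0.03] w 23.0 q [-0.29  0.5   1.88  0.21  0.81 -0.37]
a 0.1216 push(-tang) 17.0 rad 5.3  push by moment 18.1
lever ang if r: 0.1216 r 180.1 x -0.3 tilt 8.9
the job is handed in; nothing more can be done
```

The retainer is on the valve spring and the lever is down at the fourth click. I handed the job in at about 34 s with the gripper still holding the lever.

**Retainer:** I set it collar down on the bare spring and let go. The picture right after release showed the valve stem centred in its bore.

**Lever:** I brought it down in several strokes, letting go and re-gripping in between. At one point I let go completely to look at the ratchet. The picture showed five teeth with the pawl between the second and third, so two clicks had passed. I then felt the other two:

| Click | Lever angle (rad) | Push before (N) | Push after (N) |
|---|---|---|---|
| Third | about 0.02 | 13 | 2.6 |
| Fourth | about 0.09 | 20 | 4.5 |

I stopped at 0.122, about 0.03 past the fourth click. The pawl should drop home about 0.02 past the click, and the fifth click would come at about 0.16. At hand-in the push was 17 N and the set grip 40 N. I left the other loose things alone; a last check of the pictures was limited to what was in view.

**Checks that disagreed or were not made:**
- **First two clicks:** the force readings were unclear here, with an extra, smaller drop near −0.095. The count rests on the tooth picture. It agrees with the lever angles: any other count would put the first click outside its given range.
- **Pawl height:** two views gave about 109 and 107 mm, which is inside the allowed range but not the same.
- **Final pawl position:** I did not see the pawl home on tooth four, because the arm was holding the lever. That rests on the feel and the angle.
- **Push at the end:** it rose from 12 to 17 N on the last 0.006, more than I expected there.

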